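# Right the canisters and put the kettle on

## Robot

A 7-joint arm with a two-finger parallel gripper is mounted at the origin on the work surface. World frame = base frame: x ahead of the robot, y to its left, z up, the work surface at z = 0. Lengths are in mm, angles in rad, forces in N, time in s.
With the tool pointing down it reaches from about 400 to 875 mm from the base axis. Payload 19.3 kg.
Tool frame: the origin (TCP) lies at the very end of the fingers, on their centre line; the grasp point (between the pads) lies 19 mm behind it; z points along the fingers, y is the direction in which the jaws open and shut (so a half turn about z gives the same grasp; the last joint's range is limited). The gripper opens to 85 mm and grips with 20 to 120 N. Pads are 22 mm wide; open, the fingers measure 114 mm over their backs; the gripper's body (76 mm by 85 mm) begins 54 mm behind the grasp point. The pads swing forward as they close: fully open they stand 13 mm farther back than shut.
Start: joints at [1.04, 0.521, -0.036, 1.599, 0.021, 1.021, -0.113], TCP at [277.888, -559.815, 231.291] pointing down, gripper open.
Joint ranges: [-2.91, 2.91], [-0.3, 2.13], [-1.5, 1.42], [0.17, 2.43], [-1.26, 4.41], [0.16, 1.93], [-2.52, 2.52]. Speed limits (rad/s): [1.89, 1.89, 2.39, 2.39, 3.01, 3.01, 3.01].

## Interface

Orientations are given as [roll, pitch, yaw] about the fixed x, y, z axes, in that order (R = Rz(yaw) Ry(pitch) Rx(roll)).
In Python, from workcell import arm gives the robot as it stands.
- The arm moves only by the tool drive_tool, never from a script. Its arguments are lists of equal length, an entry for each row: "offset": the shift along the world's x, y, z in mm, a list of three; "twist": the turn, a rotation vector about the world's x, y, z in rad, a list of three; "fingers": the closure, from 0 (fully open) to 1 (shut). A call has exactly 10 rows; each row is the pose to reach, as a shift and turn from the pose commanded when the call began; what a row does not reach only later rows make up. A row lasts 1/10 s, in which the tool goes at most 50 mm and 8.59 degrees, less where a joint would pass 70% of its speed; a pose out of reach is approached as far as the arm can. A call with a gripper value outside its range is refused whole. The fingers move at their own pace and stop on an object; the grip force is fixed at half the most. Time passes only in rows, so rows that repeat a pose let the fingers close, or fill a call up. It gives the time, the measured TCP pose, the force and the opening at its end, in the units of the state.
- arm.state(): the state, without advancing time (a new reading comes with each control period).
- arm.capture(name): name is "scene" or "side" or "wrist"; returns (picture, depth): 384x512x3 uint8, red, green, blue; 384x512 float32, mm along the optical axis (not along the pixel's ray), 0 where there is no reading.
- arm.camera_params(name): a dict with "intrinsics" (3x3 intrinsics, pixels), "R" (3x3) and "t" (3): a world point X has camera coordinates R X + t; the wrist camera has in their place "T_tool_cam" (4x4, takes a point from camera to tool coordinates, whose origin is the TCP and whose axes are the flange's). Camera axes: x right, y down, z forward; pixel columns grow to the right and rows downward; lengths in mm; the calibration is good to about 2 mm. A picture is of the moment at which its call begins: read the wrist's pose just before it. camera_params takes no time and is no camera call.
- arm.sign_off(): hands the job in, once; it reports no verdict.
Trained networks look in the newest picture that a camera, given by its name, has taken for a name from the list of things; names that differ only in an ending like _2 or _b are one class to them, and where a whole thing is asked for, a point or a joint stands for the part that bears it (a point fixed in the world has none). Each returns a list of dicts, best first, with "confidence" (0 to 1); they miss things now and then, are a little off and sometimes report something else, mostly with a low value. They report only what shows in the picture. A call takes as long as a camera call. They do not tell look-alikes from the thing itself.
- arm.recognise(name, camera): "pixel" ([column, row] in pixels, amid what is visible of it).
The state is a dict: "time": time; "joints": joint angles; "joint_vel": joint speeds; "joint_efforts": joint torques, N m; "tool_pos": TCP position; "ee_rot": TCP orientation; "contact_force": force on the tool from outside, world axes, zero at the start; "ft_torque": the same for the moment, N m; "opening": finger opening in mm.
Only numpy, scipy, OpenCV 4.12 (cv2) and the standard library are available. Lean on these libraries where they do the work, as an engineer would, in place of code of your own. Each camera call takes 0.05 s, during which the arm holds its last target.

## Task

The tea things on the counter have been knocked over: stand every tall canister upright on the wooden board, lid up, and leave the short look-alike canister, the mug and the bowl where they are. Once all the tall ones stand on the board, put the kettle on: swing its sprung switch lever right over to its stop and let it spring back.

Things in the scene. Friction and masses are not known exactly. Their poses are not given: they have to be found in the camera images.
- canister0: Tall white stoneware canister: square body 50 x 50 x 100 mm whose lowest 20 mm is a dark weighted steel foot; round wooden lid 40 mm across, 20 mm high: 120 mm in all, 0.25 kg. Three to five are present (None if absent). Origin on its axis at mid-height, 60 mm from foot and lid top; +z from foot to lid. Starts lying on a side, origin 25 mm up, lid to the robot's left or half towards it.
- canister1: Tall white stoneware canister: square body 50 x 50 x 100 mm whose lowest 20 mm is a dark weighted steel foot; round wooden lid 40 mm across, 20 mm high: 120 mm in all, 0.25 kg. Three to five are present (None if absent). Origin on its axis at mid-height, 60 mm from foot and lid top; +z from foot to lid. Starts lying on a side, origin 25 mm up, lid to the robot's left or half towards it.
- canister2: Tall white stoneware canister: square body 50 x 50 x 100 mm whose lowest 20 mm is a dark weighted steel foot; round wooden lid 40 mm across, 20 mm high: 120 mm in all, 0.25 kg. Three to five are present (None if absent). Origin on its axis at mid-height, 60 mm from foot and lid top; +z from foot to lid. Starts lying on a side, origin 25 mm up, lid to the robot's left or half towards it.
- canister3: Tall white stoneware canister: square body 50 x 50 x 100 mm whose lowest 20 mm is a dark weighted steel foot; round wooden lid 40 mm across, 20 mm high: 120 mm in all, 0.25 kg. Three to five are present (None if absent). Origin on its axis at mid-height, 60 mm from foot and lid top; +z from foot to lid. Starts lying on a side, origin 25 mm up, lid to the robot's left or half towards it.
- canister4: Tall white stoneware canister: square body 50 x 50 x 100 mm whose lowest 20 mm is a dark weighted steel foot; round wooden lid 40 mm across, 20 mm high: 120 mm in all, 0.25 kg. Three to five are present (None if absent). Origin on its axis at mid-height, 60 mm from foot and lid top; +z from foot to lid. Starts lying on a side, origin 25 mm up, lid to the robot's left or half towards it.
- short0: Short look-alike of the tall canisters: same square 50 mm section, dark foot and lid, but the body is only 60 mm high (80 mm in all). Origin at mid-height, 40 mm from the foot; +z runs from foot to lid. Lies on its side on the counter, about as the tall ones do; stays there.
- board: Plain rectangular wooden serving board fixed to the counter, 320 mm along its x, 260 mm along its y, 15 mm thick, no rim. Origin at the centre of its underside, so its top is 15 mm above the origin.
- kettle: Large kettle (170 mm diameter, 236 mm high) on its power base, fixed. Origin at the centre of the underside. A flat arm of the power base, 70 mm wide and 30 mm high, runs out along the kettle's +y to 195 mm from the origin and carries the switch lever; the kettle's carrying handle is on the -y side.
- switch (a joint): Angle of the sprung switch lever on the power base's arm: 0 at rest, leaning 0.45 rad towards the kettle's -x; it swings towards the kettle's +x to a hard stop at 0.9 rad (leaning 0.45 rad to +x). A spring returns it to 0 when let go; about 1.2 N at the knob to start and 4.2 N at the stop.
- switch_knob (a point): Centre of the ball knob (22 mm diameter) at the tip of the switch lever, 75 mm from its hinge; lever rod 12 mm thick.
- switch_hinge (a point): Centre of the lever's hinge, 165 mm along +y from the kettle's origin and 30 mm above the counter; hinge axis along the kettle's y. This point's axes are the kettle's.
- mug: Blue mug, 70 mm diameter, 90 mm high; a bystander. Origin at the centre of its underside.
- bowl: Terracotta-coloured bowl, 90 mm diameter, 45 mm high; a bystander. Origin at the centre of its underside.
Mind the look-alikes: they are no part of the job. Leave any blue or purple look-alike of the canister1 alone.

How it is judged:
By the outcome, as a careful person would: the job done as asked, in the order asked, and still so for the second after the job is handed in, with the robot touching nothing.
Of canister0, canister1, canister2, canister3, canister4 only 3 to 5 are there at a start; the rules pass over those that are not, and their reading is None.
At some moment in a run one of canister0, canister1, canister2, canister3, canister4 may be knocked a few centimetres aside while the robot is not near it.
It also fails if it takes over 210 s, if anything falls off the work surface, if the arm or the gripper's body presses on something with over 40 N, if the wrist force passes 120 N, or if a joint passes its speed limit or range.

## Working session

There is one attempt and no reset: what is moved stays moved. The work goes in short steps, Python scripts to look and compute and a tool call to move; the robot and the scene stay as the last step left them, time stands still between calls to the robot, and variables do not carry over. Pictures are saved under pics/ and viewed, and the job is handed in when it is done.

Besides the shell and the picture viewer there is one more tool, called after "Call:" by a JSON object that holds its "method" and its "body". drive_tool: Moves the arm, as the interface text tells. Its arguments: {"type":"object","properties":{"offset":{"type":"array","items":{"type":"array","items":{"type":"number"}}},"twist":{"type":"array","items":{"type":"array","items":{"type":"number"}}},"fingers":{"type":"array","items":{"type":"number"}}},"required":["offset","twist","fingers"]}

```bash
ls; mkdir -p pics; cat > h.py <<'E'
import numpy as np, cv2
from workcell import arm
from scipy.spatial.transform import Rotation as Ro
def cap(name,fn=None):
    s=arm.state(); im,d=arm.capture(name)
    if fn: cv2.imwrite('pics/'+fn,im[:,:,::-1])
    p=arm.camera_params(name); K=np.array(p['intrinsics'])
    if name=='wrist':
        T=np.eye(4);T[:3,:3]=Ro.from_euler('xyz',s['ee_rot']).as_matrix();T[:3,3]=s['tool_pos']
        M=T@np.array(p['T_tool_cam'])
    else:
        E=np.eye(4);E[:3,:3]=p['R'];E[:3,3]=p['t'];M=np.linalg.inv(E)
    v,u=np.mgrid[:384,:512]
    X=np.stack([(u-K[0,2])/K[0,0]*d,(v-K[1,2])/K[1,1]*d,d],-1)
    W=X@M[:3,:3].T+M[:3,3]; W[d==0]=np.nan
    return im,d,W
E
python3 - <<'E'
from h import *
print(arm.state())
for n in ['scene','side','wrist']:
    im,d,W=cap(n,n+'0.png'); np.savez('/tmp/'+n+'0.npz',im=im,W=W)
    p=arm.camera_params(n);print(p)
E
```

```text
pics
{'time': 0.0, 'joints': array([ 1.03980095,  0.522072  , -0.03631342,  1.60000422,  0.02122648,
        1.02107108, -0.11277527]), 'joint_vel': array([-8.47585181e-04,  1.09913542e-03, -1.03652999e-03,  3.52978630e-04,
       -7.81552296e-05, -5.88660575e-04,  1.50381081e-03]), 'joint_efforts': array([ 4.33816865e-05, -9.27108335e+01,  1.97942935e+00, -3.69940817e+01,
        1.79767463e-02,  8.03678879e-03,  6.71451161e-07]), 'tool_pos': array([ 277.7181124 , -559.53650149,  230.69111098]), 'ee_rot': array([-3.14042892e+00,  1.11781491e-04,  4.60811853e-01]), 'contact_force': array([0.57840998, 0.90268346, 0.822673  ]), 'ft_torque': array([ 0.00661672, -0.01836242,  0.01681193]), 'opening': 85.249597222766}
{'intrinsics': array([[421.02453081,   0.        , 255.00632805],
       [  0.        , 421.02453081, 194.26947425],
       [  0.        ,   0.        ,   1.        ]]), 'R': array([[ 0.44375259,  0.89613756, -0.00459578],
       [ 0.76437337, -0.38117212, -0.52003958],
       [-0.46777878,  0.22725601, -0.8541298 ]]), 't': array([ -97.53917404, -428.39165077, 1530.51472136]
[... 205 characters left out ...]
64246, -0.01588728],
       [-0.05755517,  0.56741302, -0.82141942],
       [ 0.11057697, -0.81409766, -0.57010326]]), 't': array([531.13684267, 197.50438845, 887.41962338])}
{'intrinsics': array([[304.02633562,   0.        , 250.76332907],
       [  0.        , 304.02633562, 193.24971153],
       [  0.        ,   0.        ,   1.        ]]), 'T_tool_cam': array([[ 8.75298463e-04, -9.64144774e-01, -2.65375373e-01,
         6.82846301e+01],
       [ 9.99999556e-01,  7.51203992e-04,  5.69113365e-04,
        -2.99846237e-01],
       [-3.49356637e-04, -2.65375753e-01,  9.64145003e-01,
        -1.42279414e+02],
       [ 0.00000000e+00,  0.00000000e+00,  0.00000000e+00,
         1.00000000e+00]])}
```

View pics/scene0.png

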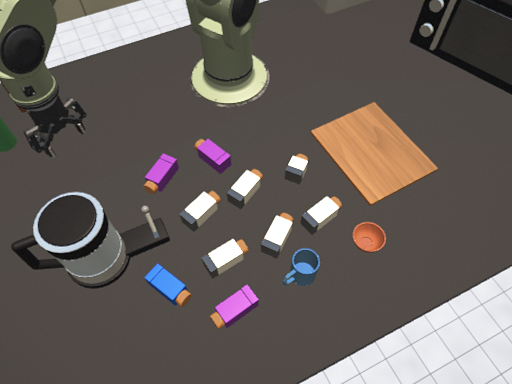

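View pics/side0.png

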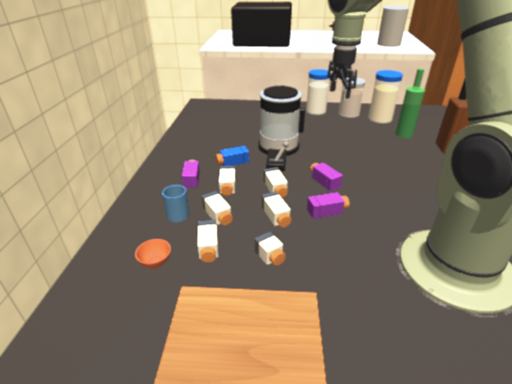

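View pics/wrist0.png

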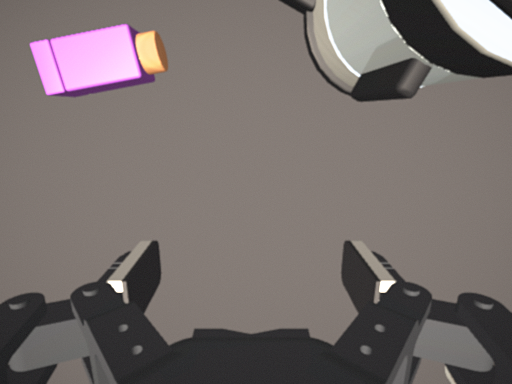

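```bash
cat > seg.py <<'E'
from h import *
def segment(im,W,verbose=True):
    hsv=cv2.cvtColor(im,cv2.COLOR_RGB2HSV).astype(int)
    z=W[...,2]; out=[]
    white=(hsv[...,1]<70)&(hsv[...,2]>120)&(z>38)&(z<62)
    n,l,st,c=cv2.connectedComponentsWithStats(white.astype(np.uint8))
    orange=(hsv[...,0]<22)&(hsv[...,1]>110)&(hsv[...,2]>80)&(z>12)&(z<62)
    for i in range(1,n):
        if st[i,4]<60: continue
        P=W[l==i]; m=np.median(P[:,2]); P=P[abs(P[:,2]-m)<5]
        if len(P)<40: continue
        r=cv2.minAreaRect(P[:,:2].astype(np.float32))
        b=cv2.boxPoints(r); cc=np.array(r[0])
        # lid
        O=W[orange]; O=O[np.linalg.norm(O[:,:2]-cc,axis=1)<75]
        if len(O)<5: continue
        d=O[:,:2].mean(0)-cc
        e=[b[1]-b[0],b[2]-b[1]]; k=[abs(x@d)/np.linalg.norm(x) for x in e]; a=e[int(np.argmax(k))]
        w=np.linalg.norm(e[1-int(np.argmax(k))])
        L=np.linalg.norm(a);a=a/L; a=a*np.sign(a@d)
        # extent of white along a, lid-side edge
        t=(P[:,:2]-cc)@a
        out.append(dict(pix=c[i].round().tolist(),top=round(float(m),1),cen=cc.round(1).tolist(),L=round(float(L),1),w=round(float(w),1),yaw=round(float(np.arctan2(a[1],a[0])),3)))
        if verbose: print(out[-1])
    return out
if __name__=='__main__':
    for n in ['scene','side']:
        f=np.load(f'/tmp/{n}0.npz'); print(n); segment(f['im'],f['W'])
    f=np.load('/tmp/scene0.npz');im,W=f['im'],f['W']
    hsv=cv2.cvtColor(im,cv2.COLOR_RGB2HSV).astype(int)
    # board
    for p in [(312,137),(374,104),(436,163),(376,199)]: print('board corner',W[p[1],p[0]])
    b=(abs(W[...,2]-15)<6)&(hsv[...,0]<22)&(hsv[...,1]>90)
    nn,l,st,c=cv2.connectedComponentsWithStats(b.astype(np.uint8)); i=1+np.argmax(st[1:,4])
    P=W[l==i]; print('board',cv2.minAreaRect(P[:,:2].astype(np.float32)),P[:,2].mean())
    for n,q in [('mug',(306,262)),('bowl',(369,237)),('knob',(146,209)),('kettle',(72,220)),('arm end',(165,232)),('blue',(167,284)),('pl',(235,306)),('pm',(162,172)),('pn',(213,153))]:
        x=W[q[1]-2:q[1]+3,q[0]-2:q[0]+3].reshape(-1,3); print(n,np.nanmedian(x,0).round(1))
    print('counter',np.nanmedian(W[150:160,100:110].reshape(-1,3),0), W[300,400])
E
python3 seg.py
python3 -c "
from h import *
for n in ['switch_knob','switch_hinge','kettle','mug','canister0','short0']:
  print(n,[(r['pixel'],round(r['confidence'],2)) for r in arm.recognise(n,'scene')])"
```

```text
scene
{'pix': [297.0, 164.0], 'top': 49.4, 'cen': [483.7, 10.0], 'L': 59.7, 'w': 50.2, 'yaw': 2.252}
{'pix': [246.0, 183.0], 'top': 49.3, 'cen': [472.9, -154.2], 'L': 83.9, 'w': 51.6, 'yaw': 2.06}
{'pix': [199.0, 207.0], 'top': 49.4, 'cen': [487.1, -310.4], 'L': 98.1, 'w': 51.0, 'yaw': 1.942}
{'pix': [322.0, 211.0], 'top': 49.8, 'cen': [652.4, -7.6], 'L': 97.7, 'w': 51.2, 'yaw': 1.806}
{'pix': [278.0, 232.0], 'top': 49.5, 'cen': [655.1, -147.2], 'L': 100.2, 'w': 50.4, 'yaw': 2.235}
{'pix': [223.0, 255.0], 'top': 49.4, 'cen': [650.3, -308.2], 'L': 98.7, 'w': 50.8, 'yaw': 1.695}
side
{'pix': [226.0, 174.0], 'top': 50.4, 'cen': [646.3, -308.8], 'L': 99.1, 'w': 48.9, 'yaw': 1.682}
{'pix': [275.0, 177.0], 'top': 50.5, 'cen': [481.8, -309.6], 'L': 94.9, 'w': 50.8, 'yaw': 1.958}
{'pix': [216.0, 203.0], 'top': 50.1, 'cen': [652.6, -148.2], 'L': 97.5, 'w': 50.4, 'yaw': 2.217}
{'pix': [275.0, 203.0], 'top': 50.4, 'cen': [472.8, -165.3], 'L': 102.8, 'w': 50.5, 'yaw': 2.057}
{'pix': [207.0, 234.0], 'top': 50.2, 'cen': [647.5, -8.3], 'L': 102.3, 'w': 49.4, 'yaw': 1.782}
{'pix': [268.0, 243.0], 't
[... 497 characters left out ...]

kettle [ 496.2 -602.1  234.6]
arm end [ 507.4 -421.9   30. ]
blue [ 660.  -468.1   49.3]
pl [ 788.6 -336.7   49.6]
pm [ 326.  -361.7   49.1]
pn [ 330.9 -198.6   49.1]
counter [ 144.19407724 -500.7169056    -0.67391512] [951.33369217  60.60256184  -1.22553293]
switch_knob [([85.9, 241.8], 0.67), ([149.5, 214.1], 0.62)]
switch_hinge [([80.0, 237.7], 0.95), ([372.9, 152.0], 0.16)]
kettle [([86.4, 242.1], 0.67)]
mug [([306.5, 267.2], 0.72)]
canister0 [([243.6, 185.7], 0.92), ([276.1, 231.4], 0.89), ([169.2, 285.7], 0.89), ([223.2, 257.2], 0.86), ([203.5, 209.3], 0.83), ([161.1, 173.3], 0.76), ([326.7, 213.3], 0.68), ([234.5, 309.1], 0.68), ([217.1, 152.7], 0.62)]
short0 [([294.0, 167.7], 0.75)]
```

```bash
cat > plan.py <<'E'
from h import *
def Rpick(psi,th):
    a=np.array([np.cos(psi),np.sin(psi),0]);z=np.array([0,0,1.])
    tz=-z*np.cos(th)-a*np.sin(th); tx=a*np.cos(th)-z*np.sin(th)
    return np.stack([tx,np.cross(tz,tx),tz],1)
def Rplace(psi,th):
    p=np.array([np.cos(psi),np.sin(psi),0]);z=np.array([0,0,1.])
    tz=p*np.cos(th)-z*np.sin(th); tx=z*np.cos(th)+p*np.sin(th)
    return np.stack([tx,np.cross(tz,tx),tz],1)
def to(G,R,back=19,s=None):
    """offset & twist taking the grasp point to G with orientation R"""
    s=s or arm.state(); R0=Ro.from_euler('xyz',s['ee_rot']).as_matrix()
    t=np.array(G)+back*R[:,2]
    rv=Ro.from_matrix(R@R0.T).as_rotvec()
    print('t',round(s['time'],2),'off',(t-s['tool_pos']).round(0),'rv',rv.round(3),'TCP target',t.round(1))
    return t,rv
def st():
    s=arm.state();R=Ro.from_euler('xyz',s['ee_rot']).as_matrix()
    print('t',round(s['time'],2),'tcp',s['tool_pos'].round(1),'grasp',(s['tool_pos']-19*R[:,2]).round(1),'x',R[:,0].round(3),'z',R[:,2].round(3),'F',s['contact_force'].round(1),'open',round(s['opening'],1),'j',s['joints'].round(2))
E
python3 -c "
from plan import *
to((647,2,200),Rpick(1.79,np.radians(30)))"
```

```text
t 0.45 off [371. 552. -48.] rv [-0.509  0.243  1.297] TCP target [649.1  -7.3 183.5]
```

Call:
{"method": "drive_tool", "body": {"offset": [[19,28,0],[37,55,0],[56,83,0],[74,110,0],[93,138,0],[111,166,0],[130,193,0],[148,221,0],[167,248,0],[186,276,0]], "twist": [[-0.025,0.012,0.065],[-0.05,0.024,0.13],[-0.076,0.036,0.195],[-0.1,0.049,0.26],[-0.127,0.06,0.324],[-0.153,0.073,0.39],[-0.178,0.085,0.454],[-0.204,0.097,0.52],[-0.23,0.11,0.584],[-0.255,0.12,0.65]], "fingers": [0,0,0,0,0,0,0,0,0,0]}}

```text
time: 1.45
tool_pos: [464.7, -282.7, 231.5]
ee_rot: [3.046, 0.261, 1.105]
contact_force: [-0.6, -0.4, 0.1]
opening: 85.3
```

```bash
python3 -c "
from plan import *
st();to((647,2,150),Rpick(1.79,np.radians(30)))"
```

```text
t 1.45 tcp [ 464.7 -282.7  231.5] grasp [ 465.2 -277.5  249.8] x [ 0.434  0.863 -0.259] z [-0.03  -0.273 -0.962] F [-0.6 -0.4  0.1] open 85.3 j [ 0.4   0.36 -0.17  1.9   0.44  0.89 -0.48]
t 1.45 off [184. 275. -98.] rv [-0.253  0.123  0.644] TCP target [649.1  -7.3 133.5]
```

Call:
{"method": "drive_tool", "body": {"offset": [[20,31,-10],[41,61,-20],[61,92,-30],[82,122,-42],[102,153,-54],[123,183,-65],[143,214,-76],[164,244,-88],[184,275,-98],[184,275,-98]], "twist": [[-0.025,0.012,0.064],[-0.05,0.024,0.129],[-0.076,0.036,0.193],[-0.1,0.049,0.258],[-0.127,0.06,0.322],[-0.153,0.073,0.387],[-0.178,0.085,0.451],[-0.204,0.097,0.515],[-0.23,0.11,0.58],[-0.253,0.123,0.644]], "fingers": [0,0,0,0,0,0,0,0,0,0]}}

```text
time: 2.45
tool_pos: [649.2, -3.3, 131.2]
ee_rot: [-3.14, 0.52, 1.796]
contact_force: [-0.5, -0.0, 0.1]
opening: 85.6
```

```bash
python3 -c "
from plan import *
from seg import segment
st()
for n in ['scene','side','wrist']:
  print(n);im,d,W=cap(n,n+'1.png');segment(im,W)
to((647,2,28),Rpick(1.79,np.radians(30)))"
```

```text
t 2.45 tcp [649.2  -3.3 131.2] grasp [647.1   5.9 147.7] x [-0.194  0.846 -0.497] z [ 0.109 -0.485 -0.868] F [-0.5 -0.   0.1] open 85.6 j [-0.18  0.71 -0.25  1.68  0.82  1.04 -0.68]
scene
{'pix': [297.0, 164.0], 'top': 49.6, 'cen': [483.5, 11.6], 'L': 61.3, 'w': 50.3, 'yaw': 2.301}
{'pix': [245.0, 185.0], 'top': 49.3, 'cen': [476.4, -162.3], 'L': 97.8, 'w': 49.9, 'yaw': 2.079}
{'pix': [199.0, 207.0], 'top': 49.3, 'cen': [487.7, -309.7], 'L': 98.6, 'w': 52.3, 'yaw': 1.983}
{'pix': [322.0, 211.0], 'top': 49.7, 'cen': [651.7, -5.6], 'L': 99.5, 'w': 50.0, 'yaw': 1.821}
{'pix': [278.0, 232.0], 'top': 49.7, 'cen': [655.5, -147.7], 'L': 101.5, 'w': 49.8, 'yaw': 2.231}
{'pix': [224.0, 255.0], 'top': 49.3, 'cen': [649.2, -308.2], 'L': 98.2, 'w': 51.2, 'yaw': 1.7}
side
{'pix': [227.0, 174.0], 'top': 50.5, 'cen': [645.4, -308.8], 'L': 100.7, 'w': 49.1, 'yaw': 1.713}
{'pix': [275.0, 177.0], 'top': 50.3, 'cen': [482.2, -311.7], 'L': 100.1, 'w': 50.9, 'yaw': 1.96}
{'pix': [275.0, 203.0], 'top': 50.1, 'cen': [473.1, -165.6], 'L': 102.9, 'w': 50.4, 'yaw': 2.056}
{'pix': [217.0, 207.0], 'top': 49.8, 'cen': [642.4, -134.7], 'L': 65.3, 'w': 48.3, 'yaw': 2.253}
{'pix': [207.0, 234.0], 'top': 50.2, 'cen': [647.8, -8.3], 'L': 99.8, 'w': 49.9, 'yaw': 1.79}
{'pix': [268.0, 243.0], 'top': 50.1, 'cen': [480.0, 8.8], 'L': 60.0, 'w': 50.2, 'yaw': 2.221}
wrist
{'pix': [252.0, 127.0], 'top': 49.7, 'cen': [647.6, 0.3], 'L': 81.5, 'w': 50.0, 'yaw': 1.8}
{'pix': [34.0, 234.0], 'top': 49.5, 'cen': [470.1, -156.5], 'L': 81.5, 'w': 51.3, 'yaw': 2.069}
{'pix': [220.0, 248.0], 'top': 49.7, 'cen': [649.2, -142.3], 'L': 82.3, 'w': 49.6, 'yaw': 2.219}
{'pix': [58.0, 292.0], 'top': 48.7, 'cen': [469.9, -277.0], 'L': 24.9, 'w': 49.3, 'yaw': 2.009}
{'pix': [203.0, 312.0], 'top': 49.7, 'cen': [646.6, -301.2], 'L': 84.1, 'w': 49.8, 'yaw': 1.705}
t 2.6 off [   1.    1. -121.] rv [-0.001 -0.001  0.003] TCP target [649.1  -7.3  11.5]
```

View pics/wrist1.png

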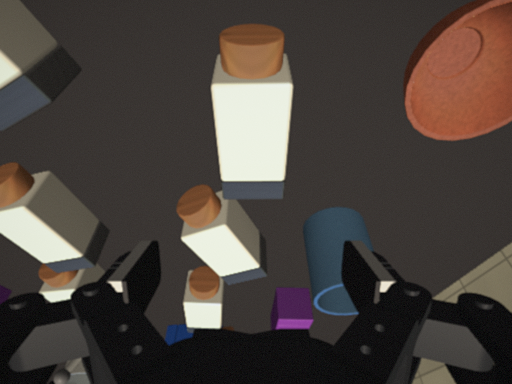

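Call:
{"method": "drive_tool", "body": {"offset": [[0,0,-30],[0,0,-60],[0,0,-90],[0,0,-110],[0,0,-120],[0,0,-120],[0,0,-120],[0,0,-120],[0,0,-120],[0,0,-120]], "twist": [[0,0,0],[0,0,0],[0,0,0],[0,0,0],[0,0,0],[0,0,0],[0,0,0],[0,0,0],[0,0,0],[0,0,0]], "fingers": [0,0,0,0,0,0,0.6,1,1,1]}}

```text
time: 3.6
tool_pos: [648.6, -8.8, 14.7]
ee_rot: [3.14, 0.523, 1.786]
contact_force: [-2.6, 1.8, 8.8]
opening: 49.5
```

Call:
{"method": "drive_tool", "body": {"offset": [[0,0,0],[0,0,0],[0,0,10],[0,0,30],[0,0,60],[0,0,90],[0,0,120],[0,0,140],[0,0,140],[0,0,140]], "twist": [[0,0,0],[0,0,0],[0,0,0],[0,0,0],[0,0,0],[0,0,0],[0,0,0],[0,0,0],[0,0,0],[0,0,0]], "fingers": [1,1,1,1,1,1,1,1,1,1]}}

```text
time: 4.6
tool_pos: [647.7, -8.9, 153.2]
ee_rot: [-3.141, 0.522, 1.787]
contact_force: [-0.4, 0.4, -3.1]
opening: 49.2
```

```bash
python3 -c "
from plan import *
st()
cap('side','side2.png');im,d,W=cap('wrist','wrist2.png')
for p in [1.57,1.2]: to((480,330,200),Rplace(p,np.radians(30)))"
```

```text
t 4.6 tcp [647.7  -8.9 153.2] grasp [6.457e+02 4.000e-01 1.697e+02] x [-0.186  0.846 -0.499] z [ 0.107 -0.487 -0.867] F [-0.4  0.4 -3.1] open 49.2 j [-0.17  0.68 -0.26  1.67  0.8   1.06 -0.65]
t 4.7 off [-167.  355.   38.] rv [ 1.563  0.168 -0.172] TCP target [480.  346.5 190.5]
t 4.7 off [-161.  354.   38.] rv [ 1.583 -0.124 -0.462] TCP target [486.  345.3 190.5]
```

View pics/wrist2.png

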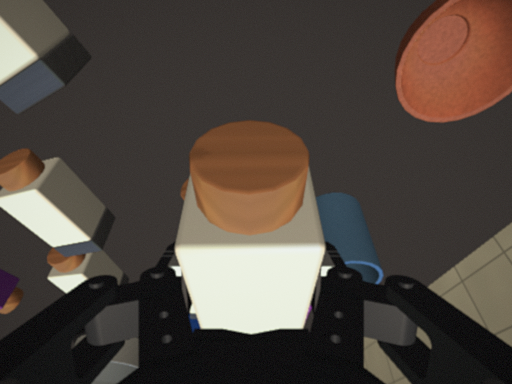

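View pics/side2.png

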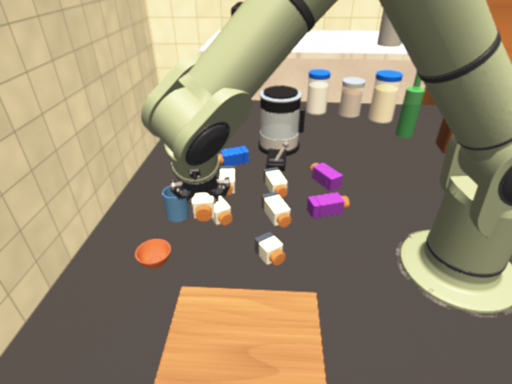

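```bash
python3 -c "
from plan import *
to((615,330,170),Rplace(1.57,np.radians(30)))"
```

```text
t 4.7 off [-32. 355.   8.] rv [ 1.563  0.168 -0.172] TCP target [615.  346.5 160.5]
```

Call:
{"method": "drive_tool", "body": {"offset": [[-2,20,10],[-4,45,20],[-6,75,25],[-8,105,30],[-10,135,30],[-12,165,30],[-14,190,30],[-16,215,30],[-18,240,30],[-20,265,30]], "twist": [[0.125,0.013,-0.014],[0.25,0.027,-0.027],[0.375,0.04,-0.041],[0.5,0.054,-0.055],[0.625,0.067,-0.069],[0.75,0.081,-0.082],[0.875,0.094,-0.096],[1.0,0.107,-0.11],[1.125,0.121,-0.124],[1.25,0.134,-0.138]], "fingers": [1,1,1,1,1,1,1,1,1,1]}}

```text
time: 5.7
tool_pos: [628.0, 256.5, 182.9]
ee_rot: [3.105, -0.738, 1.63]
contact_force: [-1.1, 0.1, -3.9]
opening: 49.8
```

```bash
python3 -c "
from plan import *
st();to((615,330,130),Rplace(1.57,np.radians(30)))"
```

```text
t 5.7 tcp [628.  256.5 182.9] grasp [628.  243.7 197. ] x [-0.044  0.739  0.672] z [-0.003  0.673 -0.74 ] F [-1.1  0.1 -3.9] open 49.8 j [ 0.42  0.86 -0.92  1.66 -0.11  0.68 -0.1 ]
t 5.7 off [-13.  90. -62.] rv [ 0.309  0.032 -0.031] TCP target [615.  346.5 120.5]
```

Call:
{"method": "drive_tool", "body": {"offset": [[-3,20,-10],[-6,40,-20],[-9,60,-30],[-11,75,-40],[-13,90,-50],[-13,90,-62],[-13,90,-62],[-13,90,-62],[-13,90,-62],[-13,90,-62]], "twist": [[0.08,0.008,-0.008],[0.16,0.016,-0.016],[0.24,0.024,-0.024],[0.309,0.032,-0.031],[0.309,0.032,-0.031],[0.309,0.032,-0.031],[0.309,0.032,-0.031],[0.309,0.032,-0.031],[0.309,0.032,-0.031],[0.309,0.032,-0.031]], "fingers": [1,1,1,1,1,1,1,1,1,1]}}

```text
time: 6.7
tool_pos: [615.3, 345.8, 121.9]
ee_rot: [3.136, -1.043, 1.576]
contact_force: [0.5, 0.0, -1.5]
opening: 49.7
```

```bash
python3 -c "
from plan import *
st();to((615,330,79),Rplace(1.57,np.radians(30)))
cap('side','side3.png');cap('scene','scene3.png');cap('wrist','wrist3.png')
a,b=[cv2.imread('pics/%s3.png'%n) for n in ['side','scene']]
cv2.imwrite('pics/c3.png',np.hstack([cv2.resize(a[150:384,50:450],None,fx=1,fy=1),b[60:294,200:500]]))"
```

```text
t 6.7 tcp [615.3 345.8 121.9] grasp [615.3 329.4 131.5] x [-0.003  0.504  0.864] z [ 0.001  0.864 -0.504] F [ 0.5  0.  -1.5] open 49.7 j [ 0.46  1.18 -1.08  1.71 -0.18  0.45  0.07]
t 6.7 off [ -0.   1. -52.] rv [ 0.005  0.003 -0.001] TCP target [615.  346.5  69.5]
```

View pics/c3.png

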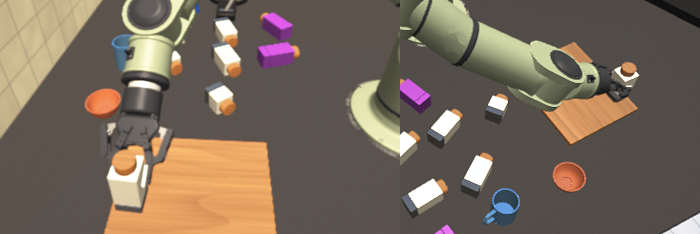

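Call:
{"method": "drive_tool", "body": {"offset": [[0,0,-15],[0,0,-30],[0,0,-40],[0,0,-45],[0,0,-48],[0,0,-50],[0,0,-52],[0,0,-53],[0,0,-53],[0,0,-53]], "twist": [[0,0,0],[0,0,0],[0,0,0],[0,0,0],[0,0,0],[0,0,0],[0,0,0],[0,0,0],[0,0,0],[0,0,0]], "fingers": [1,1,1,1,1,1,1,1,1,1]}}

```text
time: 7.85
tool_pos: [615.0, 346.2, 68.5]
ee_rot: [3.137, -1.043, 1.575]
contact_force: [-0.2, 0.5, -1.6]
opening: 49.6
```

```bash
python3 -c "
from plan import *
st()
im,d,W=cap('side','side4.png');cap('scene','scene4.png')
cv2.imwrite('pics/c4.png',cv2.resize(cv2.imread('pics/side4.png')[240:384,100:260],None,fx=3,fy=3))"
```

```text
t 7.85 tcp [615.  346.2  68.5] grasp [615.  329.8  78.1] x [-0.002  0.504  0.864] z [ 0.001  0.864 -0.504] F [-0.2  0.5 -1.6] open 49.6 j [ 0.45  1.27 -1.06  1.7  -0.15  0.41  0.12]
```

View pics/c4.png

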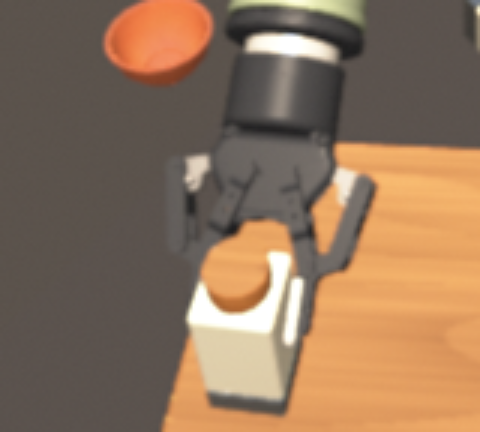

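```bash
cat > lids.py <<'E'
from h import *
def lids(cam,fn=None):
    im,d,W=cap(cam,fn)
    hsv=cv2.cvtColor(im,cv2.COLOR_RGB2HSV).astype(int); z=W[...,2]
    o=(hsv[...,0]<22)&(hsv[...,1]>110)&(z>105)&(z<240)&(W[...,1]>100)&(W[...,1]<430)
    n,l,st_,c=cv2.connectedComponentsWithStats(o.astype(np.uint8))
    for i in range(1,n):
        if st_[i,4]<25: continue
        P=W[l==i]; zt=np.percentile(P[:,2],90); T=P[P[:,2]>zt-4]
        A=np.c_[T[:,:2]-T[:,:2].mean(0),np.ones(len(T))]; q=np.linalg.lstsq(A,T[:,2],rcond=None)[0]
        print(cam,'lid top z',zt.round(1),'cen',((T.max(0)+T.min(0))/2)[:2].round(1),'slope',q[:2].round(3),len(T))
if __name__=='__main__':
    lids('scene');lids('side')
E
python3 lids.py
```

```text
scene lid top z 139.1 cen [618.2 336.2] slope [ 0.021 -0.011] 93
side lid top z 137.8 cen [612.9 336.9] slope [ 0.019 -0.022] 369
```

Call:
{"method": "drive_tool", "body": {"offset": [[0,0,-1],[0,0,-2],[0,0,-3],[0,0,-4],[0,0,-4],[0,0,-4],[0,0,-4],[0,0,-4],[0,0,-4],[0,0,-4]], "twist": [[0,0,0],[0,0,0],[0,0,0],[0,0,0],[0,0,0],[0,0,0],[0,0,0],[0,0,0],[0,0,0],[0,0,0]], "fingers": [1,1,1,1,1,1,0.35,0.2,0.2,0.2]}}

```text
time: 9.05
tool_pos: [614.8, 346.2, 64.1]
ee_rot: [3.138, -1.043, 1.575]
contact_force: [-0.9, -0.2, 0.0]
opening: 68.3
```

```bash
python3 -c "
from plan import *
st()"; python3 lids.py
```

```text
t 9.05 tcp [614.8 346.2  64.1] grasp [614.8 329.8  73.7] x [-0.002  0.504  0.864] z [ 0.     0.864 -0.504] F [-0.9 -0.2  0. ] open 68.3 j [ 0.45  1.28 -1.06  1.69 -0.15  0.41  0.12]
scene lid top z 136.9 cen [619.9 336.9] slope [ 0.004 -0.004] 105
scene lid top z 154.8 cen [663.1 170.5] slope [ 2.074 -0.138] 8
side lid top z 136.0 cen [615.4 336.3] slope [ 0.005 -0.009] 365
```

Call:
{"method": "drive_tool", "body": {"offset": [[0,-15,9],[0,-35,20],[0,-60,35],[0,-86,50],[0,-110,70],[0,-140,90],[5,-175,100],[10,-210,100],[15,-245,100],[20,-280,100]], "twist": [[0,0,0],[0,0,0],[0,0,0],[0,0,0],[-0.12,0,0],[-0.25,0,0],[-0.38,0,0],[-0.5,0,0],[-0.62,0,0],[-0.75,0,0]], "fingers": [0,0,0,0,0,0,0,0,0,0]}}

```text
time: 10.15
tool_pos: [635.2, 63.0, 166.0]
ee_rot: [3.139, -0.287, 1.571]
contact_force: [0.1, -0.1, -1.8]
opening: 85.6
```

```bash
python3 -c "
from plan import *
st();to((649,-142,150),Rpick(2.22,np.radians(30)))"; python3 lids.py
```

```text
t 10.15 tcp [635.2  63.  166. ] grasp [635.2  57.6 184.2] x [-0.     0.959  0.283] z [ 0.002  0.283 -0.959] F [ 0.1 -0.1 -1.8] open 85.6 j [ 0.36  0.7  -0.63  1.62  0.14  0.89 -0.23]
t 10.15 off [  20. -213.  -32.] rv [-0.782 -0.261  0.612] TCP target [ 654.7 -149.6  133.5]
scene lid top z 137.2 cen [619.7 337.2] slope [ 0.011 -0.011] 103
side lid top z 136.0 cen [615.8 336.3] slope [ 0.006 -0.006] 370
```

Call:
{"method": "drive_tool", "body": {"offset": [[3,-27,0],[6,-54,0],[9,-81,0],[12,-108,0],[14,-134,-8],[16,-160,-16],[18,-187,-24],[20,-213,-32],[20,-213,-32],[20,-213,-32]], "twist": [[-0.087,-0.029,0.068],[-0.174,-0.058,0.136],[-0.26,-0.087,0.204],[-0.348,-0.116,0.272],[-0.434,-0.145,0.34],[-0.52,-0.174,0.408],[-0.608,-0.203,0.476],[-0.695,-0.232,0.544],[-0.782,-0.261,0.612],[-0.782,-0.261,0.612]], "fingers": [0,0,0,0,0,0,0,0,0,0]}}

```text
time: 11.25
tool_pos: [653.2, -145.0, 130.6]
ee_rot: [-3.136, 0.516, 2.227]
contact_force: [-0.2, 0.4, -0.4]
opening: 85.7
```

```bash
cat > look.py <<'E'
import sys
from plan import *
from seg import segment
st()
for n in sys.argv[1:]:
    print(n); im,d,W=cap(n,n+'_%d.png'%int(arm.state()['time']*100)); segment(im,W)
E
python3 look.py scene wrist; python3 -c "
from plan import *
to((649,-142,29),Rpick(2.22,np.radians(30)))"
```

```text
t 11.25 tcp [ 653.2 -145.   130.6] grasp [ 647.5 -137.5  147.2] x [-0.531  0.689 -0.493] z [ 0.297 -0.394 -0.87 ] F [-0.2  0.4 -0.4] open 85.7 j [ 0.09  0.62 -0.23  1.89  1.08  0.65 -0.32]
scene
{'pix': [245.0, 185.0], 'top': 49.3, 'cen': [476.2, -162.1], 'L': 100.7, 'w': 51.2, 'yaw': 2.047}
{'pix': [199.0, 207.0], 'top': 49.1, 'cen': [486.6, -310.7], 'L': 98.5, 'w': 51.8, 'yaw': 1.958}
{'pix': [278.0, 232.0], 'top': 49.7, 'cen': [656.2, -148.4], 'L': 100.0, 'w': 49.9, 'yaw': 2.23}
{'pix': [223.0, 255.0], 'top': 49.6, 'cen': [650.0, -308.3], 'L': 98.1, 'w': 51.4, 'yaw': 1.698}
wrist
{'pix': [246.0, 131.0], 'top': 49.7, 'cen': [648.7, -142.6], 'L': 81.3, 'w': 50.1, 'yaw': 2.222}
{'pix': [152.0, 235.0], 'top': 49.6, 'cen': [646.5, -300.9], 'L': 82.9, 'w': 50.0, 'yaw': 1.704}
t 11.35 off [   0.   -4. -119.] rv [-0.006 -0.007  0.001] TCP target [ 654.7 -149.6   12.5]
```

Call:
{"method": "drive_tool", "body": {"offset": [[0,0,-30],[0,0,-60],[0,0,-90],[0,0,-110],[0,0,-121],[0,0,-121],[0,0,-121],[0,0,-121],[0,0,-121],[0,0,-121]], "twist": [[0,0,0],[0,0,0],[0,0,0],[0,0,0],[0,0,0],[0,0,0],[0,0,0],[0,0,0],[0,0,0],[0,0,0]], "fingers": [0,0,0,0,0,0,0.6,1,1,1]}}

```text
time: 12.35
tool_pos: [655.4, -147.1, 12.6]
ee_rot: [-3.14, 0.519, 2.22]
contact_force: [-1.1, 0.7, 6.8]
opening: 49.6
```

Call:
{"method": "drive_tool", "body": {"offset": [[0,0,0],[0,0,0],[0,0,10],[0,0,30],[0,0,60],[0,0,90],[0,0,120],[0,0,150],[0,0,170],[0,0,170]], "twist": [[0,0,0],[0,0,0],[0,0,0],[0,0,0],[0,0,0],[0,0,0],[0,0,0],[0,0,0],[0,0,0],[0,0,0]], "fingers": [1,1,1,1,1,1,1,1,1,1]}}

```text
time: 13.35
tool_pos: [655.9, -146.9, 184.9]
ee_rot: [3.14, 0.52, 2.219]
contact_force: [-0.1, -0.4, -2.8]
opening: 49.4
```

```bash
python3 -c "
from plan import *
st();to((510,330,130),Rplace(1.57,np.radians(30)))"
```

```text
t 13.35 tcp [ 655.9 -146.9  184.9] grasp [ 650.2 -139.4  201.4] x [-0.524  0.692 -0.497] z [ 0.302 -0.395 -0.868] F [-0.1 -0.4 -2.8] open 49.4 j [ 0.11  0.54 -0.26  1.85  0.96  0.71 -0.18]
t 13.35 off [-146.  493.  -64.] rv [ 1.507  0.508 -0.508] TCP target [510.  346.5 120.5]
```

Call:
{"method": "drive_tool", "body": {"offset": [[-12,34,0],[-24,68,0],[-36,102,0],[-48,136,0],[-60,170,0],[-72,204,0],[-86,238,0],[-100,272,0],[-114,306,0],[-128,340,0]], "twist": [[0.113,0.038,-0.038],[0.226,0.076,-0.076],[0.339,0.114,-0.114],[0.452,0.152,-0.152],[0.565,0.19,-0.19],[0.678,0.229,-0.229],[0.791,0.267,-0.267],[0.904,0.305,-0.305],[1.017,0.343,-0.343],[1.13,0.381,-0.381]], "fingers": [1,1,1,1,1,1,1,1,1,1]}}

```text
time: 14.35
tool_pos: [526.5, 193.9, 181.3]
ee_rot: [3.017, -0.664, 1.796]
contact_force: [-0.4, -0.1, -4.0]
opening: 49.6
```

```bash
python3 -c "
from plan import *
st();to((510,330,130),Rplace(1.57,np.radians(30)))"
```

```text
t 14.35 tcp [526.5 193.9 181.3] grasp [526.8 182.  196.2] x [-0.176  0.768  0.616] z [-0.016  0.624 -0.781] F [-0.4 -0.1 -4. ] open 49.6 j [ 0.55  0.71 -0.92  1.92 -0.2   0.63  0.15]
t 14.35 off [-16. 153. -61.] rv [ 0.371  0.124 -0.129] TCP target [510.  346.5 120.5]
```

Call:
{"method": "drive_tool", "body": {"offset": [[-3,25,-5],[-6,50,-10],[-10,75,-20],[-13,100,-30],[-16,125,-40],[-17,145,-50],[-17,153,-62],[-17,153,-75],[-17,153,-75],[-17,153,-75]], "twist": [[0.075,0.025,-0.026],[0.15,0.05,-0.052],[0.225,0.075,-0.078],[0.3,0.1,-0.104],[0.371,0.124,-0.129],[0.371,0.124,-0.129],[0.371,0.124,-0.129],[0.371,0.124,-0.129],[0.371,0.124,-0.129],[0.371,0.124,-0.129]], "fingers": [1,1,1,1,1,1,1,1,1,1]}}

```text
time: 15.35
tool_pos: [510.3, 345.4, 106.2]
ee_rot: [3.136, -1.043, 1.576]
contact_force: [0.4, 0.2, -2.8]
opening: 49.3
```

```bash
python3 lids.py;  python3 -c "
from plan import *
st();to((510,330,75),Rplace(1.57,np.radians(30)))"
```

```text
scene lid top z 174.2 cen [514.5 336.2] slope [-0.006 -0.013] 106
scene lid top z 137.2 cen [620.4 337.8] slope [0.017 0.015] 105
side lid top z 174.1 cen [510.1 333.9] slope [-0.017 -0.027] 382
side lid top z 135.9 cen [615.9 336.5] slope [ 0.007 -0.013] 375
t 15.45 tcp [510.4 345.6 106.8] grasp [510.4 329.2 116.4] x [-0.004  0.504  0.864] z [ 0.001  0.864 -0.504] F [ 0.5 -0.8 -2.6] open 49.7 j [ 0.51  1.16 -1.1   1.98 -0.35  0.23  0.26]
t 15.45 off [ -0.   1. -41.] rv [ 0.004  0.004 -0.001] TCP target [510.  346.5  65.5]
```

Call:
{"method": "drive_tool", "body": {"offset": [[0,0,-10],[0,0,-20],[0,0,-28],[0,0,-33],[0,0,-36],[0,0,-38],[0,0,-38],[0,0,-38],[0,0,-38],[0,0,-38]], "twist": [[0,0,0],[0,0,0],[0,0,0],[0,0,0],[0,0,0],[0,0,0],[0,0,0],[0,0,0],[0,0,0],[0,0,0]], "fingers": [1,1,1,1,1,1,1,1,1,1]}}

```text
time: 16.45
tool_pos: [509.7, 346.5, 68.8]
ee_rot: [3.136, -1.044, 1.578]
contact_force: [-2.0, 0.6, 5.7]
opening: 49.0
```

```bash
python3 lids.py;  python3 -c "
from plan import *
st()"
```

```text
scene lid top z 137.2 cen [513.8 336.2] slope [ 0.01 -0.01] 94
scene lid top z 136.7 cen [620.3 336.7] slope [-0.012 -0.002] 106
side lid top z 136.2 cen [615.9 336.1] slope [-0.    -0.014] 371
side lid top z 136.7 cen [509.1 334.5] slope [-0.004 -0.022] 369
t 16.55 tcp [509.7 346.5  68.8] grasp [509.7 330.1  78.4] x [-0.004  0.502  0.865] z [-0.     0.865 -0.502] F [-2.7 -0.1  5.7] open 49.6 j [ 0.5   1.24 -1.07  1.97 -0.33  0.2   0.3 ]
```

Contact (5.7 N). Release and back off.

Call:
{"method": "drive_tool", "body": {"offset": [[0,0,0],[0,0,0],[0,0,0],[0,0,0],[0,-15,9],[0,-35,20],[0,-60,35],[0,-86,50],[0,-110,70],[0,-140,90]], "twist": [[0,0,0],[0,0,0],[0,0,0],[0,0,0],[0,0,0],[0,0,0],[0,0,0],[0,0,0],[-0.12,0,0],[-0.25,0,0]], "fingers": [0.5,0.35,0.2,0.1,0,0,0,0,0,0]}}

```text
time: 17.55
tool_pos: [509.7, 213.8, 150.3]
ee_rot: [-3.139, -0.836, 1.571]
contact_force: [0.2, 0.3, -0.8]
opening: 85.5
```

```bash
python3 lids.py; python3 look.py scene side; python3 -c "
from plan import *
st();to((647,-300,150),Rpick(1.70,np.radians(30)))"
```

```text
scene lid top z 137.0 cen [511.6 334. ] slope [-0.003 -0.014] 92
scene lid top z 136.9 cen [620.  336.2] slope [ 0.032 -0.003] 100
side lid top z 136.0 cen [615.8 336.1] slope [-0.001 -0.009] 364
side lid top z 136.1 cen [507.1 333.4] slope [-0.005 -0.009] 367
t 17.65 tcp [511.9 214.2 154.4] grasp [511.8 200.1 167.2] x [-0.01   0.674  0.738] z [ 0.004  0.738 -0.674] F [-0.   0.2 -0.1] open 85.2 j [ 0.63  0.85 -0.99  1.99 -0.32  0.49  0.17]
scene
{'pix': [297.0, 165.0], 'top': 49.5, 'cen': [482.9, 11.2], 'L': 59.9, 'w': 49.9, 'yaw': 2.271}
{'pix': [245.0, 185.0], 'top': 49.4, 'cen': [476.4, -162.5], 'L': 98.8, 'w': 50.5, 'yaw': 2.066}
{'pix': [199.0, 207.0], 'top': 49.4, 'cen': [486.5, -310.1], 'L': 98.8, 'w': 50.4, 'yaw': 1.951}
{'pix': [223.0, 255.0], 'top': 49.5, 'cen': [649.7, -308.2], 'L': 99.3, 'w': 50.8, 'yaw': 1.696}
side
{'pix': [225.0, 175.0], 'top': 50.4, 'cen': [649.1, -308.7], 'L': 100.0, 'w': 43.6, 'yaw': 1.731}
{'pix': [280.0, 179.0], 'top': 50.4, 'cen': [461.9, -306.4], 'L': 91.7, 'w': 38.1, 'yaw': 1.558}
{'pix': [277.0, 205.0], 'top': 50.5, 'cen': [473.0, -162.2], 'L': 100.6, 'w': 51.5, 'yaw': 2.1}
{'pix': [263.0, 244.0], 'top': 50.0, 'cen': [491.1, 20.0], 'L': 56.0, 'w': 20.4, 'yaw': 2.142}
{'pix': [185.0, 366.0], 'top': 49.8, 'cen': [603.7, 350.8], 'L': 62.3, 'w': 29.9, 'yaw': -2.403}
{'pix': [239.0, 374.0], 'top': 50.0, 'cen': [506.0, 357.7], 'L': 5.9, 'w': 47.0, 'yaw': -1.452}
t 17.75 tcp [510.2 215.3 151.1] grasp [510.2 201.2 163.8] x [-0.006  0.67   0.742] z [-0.001  0.742 -0.67 ] F [-0.6  0.5 -0.4] open 85.5 j [ 0.63  0.86 -0.99  1.99 -0.32  0.49  0.17]
t 17.75 off [ 138. -525.  -18.] rv [-1.358 -0.088  0.102] TCP target [ 648.2 -309.4  133.5]
```

Call:
{"method": "drive_tool", "body": {"offset": [[10,-35,5],[20,-75,5],[30,-115,5],[42,-155,5],[53,-195,5],[63,-235,5],[74,-275,5],[85,-315,5],[96,-355,5],[105,-390,5]], "twist": [[-0.125,-0.008,0.009],[-0.25,-0.016,0.019],[-0.375,-0.024,0.028],[-0.5,-0.032,0.038],[-0.625,-0.04,0.047],[-0.75,-0.048,0.056],[-0.875,-0.057,0.066],[-1.0,-0.065,0.075],[-1.125,-0.073,0.084],[-1.25,-0.081,0.094]], "fingers": [0,0,0,0,0,0,0,0,0,0]}}

```text
time: 18.75
tool_pos: [614.5, -176.0, 153.7]
ee_rot: [3.139, 0.418, 1.688]
contact_force: [-0.4, -0.4, -0.8]
opening: 85.2
```

```bash
python3 -c "
from plan import *
st();to((647,-301,150),Rpick(1.70,np.radians(30)))"
```

```text
t 18.75 tcp [ 614.5 -176.   153.7] grasp [ 613.5 -168.4  171. ] x [-0.107  0.908 -0.406] z [ 0.05  -0.403 -0.914] F [-0.4 -0.4 -0.8] open 85.2 j [ 0.05  0.61 -0.12  1.76  0.66  0.86 -0.38]
t 18.75 off [  34. -134.  -20.] rv [-0.105 -0.011  0.011] TCP target [ 648.2 -310.4  133.5]
```

Call:
{"method": "drive_tool", "body": {"offset": [[8,-33,-5],[17,-67,-10],[25,-100,-15],[34,-134,-20],[34,-134,-20],[34,-134,-20],[34,-134,-20],[34,-134,-20],[34,-134,-20],[34,-134,-20]], "twist": [[-0.05,-0.005,0.005],[-0.1,-0.01,0.01],[-0.105,-0.011,0.011],[-0.105,-0.011,0.011],[-0.105,-0.011,0.011],[-0.105,-0.011,0.011],[-0.105,-0.011,0.011],[-0.105,-0.011,0.011],[-0.105,-0.011,0.011],[-0.105,-0.011,0.011]], "fingers": [0,0,0,0,0,0,0,0,0,0]}}

```text
time: 19.75
tool_pos: [648.9, -307.2, 135.2]
ee_rot: [3.138, 0.519, 1.7]
contact_force: [0.3, -0.1, 0.2]
opening: 85.6
```

```bash
python3 look.py wrist; python3 -c "
from plan import *
to((647,-301,30),Rpick(1.70,np.radians(30)))"
```

```text
t 19.75 tcp [ 648.9 -307.2  135.2] grasp [ 647.6 -297.9  151.6] x [-0.112  0.861 -0.496] z [ 0.068 -0.491 -0.868] F [ 0.3 -0.1  0.2] open 85.6 j [ 0.16  0.71 -0.03  1.65  0.78  0.79 -0.3 ]
wrist
{'pix': [246.0, 126.0], 'top': 49.7, 'cen': [646.3, -300.2], 'L': 80.4, 'w': 50.0, 'yaw': 1.707}
t 19.8 off [  -1.   -3. -122.] rv [-0.005  0.003 -0.001] TCP target [ 648.2 -310.4   13.5]
```

Call:
{"method": "drive_tool", "body": {"offset": [[0,0,-30],[-1,0,-60],[-1,-1,-90],[-1,-1,-110],[-1,-1,-122],[-1,-1,-122],[-1,-1,-122],[-1,-1,-122],[-1,-1,-122],[-1,-1,-122]], "twist": [[0,0,0],[0,0,0],[0,0,0],[0,0,0],[0,0,0],[0,0,0],[0,0,0],[0,0,0],[0,0,0],[0,0,0]], "fingers": [0,0,0,0,0,0,0.6,1,1,1]}}

```text
time: 20.8
tool_pos: [648.5, -308.9, 14.6]
ee_rot: [3.136, 0.52, 1.698]
contact_force: [-0.7, 2.7, 8.0]
opening: 49.4
```

Call:
{"method": "drive_tool", "body": {"offset": [[0,0,0],[0,0,0],[0,0,10],[0,0,30],[0,0,60],[0,0,90],[0,0,120],[0,0,150],[0,0,170],[0,0,170]], "twist": [[0,0,0],[0,0,0],[0,0,0],[0,0,0],[0,0,0],[0,0,0],[0,0,0],[0,0,0],[0,0,0],[0,0,0]], "fingers": [1,1,1,1,1,1,1,1,1,1]}}

```text
time: 21.8
tool_pos: [648.8, -309.3, 187.1]
ee_rot: [3.132, 0.52, 1.696]
contact_force: [0.8, 0.3, -2.3]
opening: 49.3
```

```bash
python3 -c "
from plan import *
st();to((638,215,117),Rplace(1.57,np.radians(30)))"; python3 look.py scene
```

```text
t 21.8 tcp [ 648.8 -309.3  187.1] grasp [ 647.4 -299.9  203.6] x [-0.108  0.861 -0.497] z [ 0.071 -0.492 -0.868] F [ 0.8  0.3 -2.3] open 49.3 j [ 0.18  0.65 -0.06  1.63  0.73  0.86 -0.23]
t 21.8 off [-11. 541. -80.] rv [ 1.565  0.107 -0.096] TCP target [638.  231.5 107.5]
t 21.8 tcp [ 648.8 -309.3  187.1] grasp [ 647.4 -299.9  203.6] x [-0.108  0.861 -0.497] z [ 0.071 -0.492 -0.868] F [ 0.8  0.3 -2.3] open 49.3 j [ 0.18  0.65 -0.06  1.63  0.73  0.86 -0.23]
scene
{'pix': [297.0, 164.0], 'top': 49.6, 'cen': [482.9, 10.9], 'L': 58.8, 'w': 50.3, 'yaw': 2.246}
{'pix': [198.0, 207.0], 'top': 49.3, 'cen': [486.3, -310.6], 'L': 97.8, 'w': 51.2, 'yaw': 1.973}
```

Call:
{"method": "drive_tool", "body": {"offset": [[0,40,0],[0,80,0],[-2,120,0],[-3,160,0],[-4,200,0],[-5,240,0],[-6,280,0],[-8,320,0],[-9,360,0],[-10,400,0]], "twist": [[0.125,0.009,-0.008],[0.25,0.017,-0.015],[0.376,0.026,-0.023],[0.5,0.034,-0.031],[0.626,0.043,-0.038],[0.751,0.051,-0.046],[0.876,0.06,-0.054],[1.0,0.068,-0.061],[1.127,0.077,-0.069],[1.252,0.086,-0.077]], "fingers": [1,1,1,1,1,1,1,1,1,1]}}

```text
time: 22.85
tool_pos: [637.5, 92.0, 182.6]
ee_rot: [3.12, -0.74, 1.61]
contact_force: [-0.1, -0.0, -4.3]
opening: 49.4
```

```bash
python3 -c "
from plan import *
st();to((638,215,117),Rplace(1.57,np.radians(30)))"
```

```text
t 22.85 tcp [637.5  92.  182.6] grasp [637.6  79.2 196.7] x [-0.029  0.738  0.674] z [-0.005  0.674 -0.739] F [-0.1 -0.  -4.3] open 49.4 j [ 0.56  0.82 -0.73  1.6  -0.29  0.9   0.22]
t 22.85 off [  1. 139. -75.] rv [ 0.307  0.019 -0.023] TCP target [638.  231.5 107.5]
```

Call:
{"method": "drive_tool", "body": {"offset": [[0,30,-5],[0,60,-15],[0,90,-30],[0,115,-45],[0,135,-60],[0,140,-75],[0,140,-75],[0,140,-75],[0,140,-75],[0,140,-75]], "twist": [[0.08,0.005,-0.006],[0.16,0.01,-0.012],[0.24,0.015,-0.018],[0.307,0.019,-0.023],[0.307,0.019,-0.023],[0.307,0.019,-0.023],[0.307,0.019,-0.023],[0.307,0.019,-0.023],[0.307,0.019,-0.023],[0.307,0.019,-0.023]], "fingers": [1,1,1,1,1,1,1,1,1,1]}}

```text
time: 23.85
tool_pos: [638.4, 230.4, 108.8]
ee_rot: [3.135, -1.042, 1.576]
contact_force: [-1.9, 0.2, -2.7]
opening: 49.3
```

```bash
python3 lids.py;  python3 -c "
from plan import *
st();to((638,215,77),Rplace(1.57,np.radians(30)))"
```

```text
scene lid top z 137.6 cen [512.2 334.2] slope [ 0.006 -0.033] 73
scene lid top z 137.3 cen [620.6 336.9] slope [ 0.01  -0.018] 100
scene lid top z 177.9 cen [642.4 221.3] slope [ 0.017 -0.001] 124
side lid top z 177.1 cen [637.2 220.3] slope [-0.011 -0.024] 249
side lid top z 136.0 cen [615.7 336.3] slope [ 0.006 -0.004] 367
side lid top z 136.2 cen [507.2 333.5] slope [ 0.006 -0.009] 367
t 23.95 tcp [638.2 230.7 108.6] grasp [638.1 214.3 118.2] x [-0.002  0.504  0.863] z [ 0.002  0.863 -0.504] F [ 1.   0.1 -2.6] open 49.8 j [ 0.54  1.12 -0.9   1.65 -0.44  0.66  0.38]
t 23.95 off [ -0.   1. -41.] rv [ 0.005  0.003 -0.   ] TCP target [638.  231.5  67.5]
```

Call:
{"method": "drive_tool", "body": {"offset": [[0,0,-10],[0,0,-20],[0,0,-30],[0,0,-35],[0,0,-38],[0,0,-40],[0,0,-41],[0,0,-41],[0,0,-41],[0,0,-41]], "twist": [[0,0,0],[0,0,0],[0,0,0],[0,0,0],[0,0,0],[0,0,0],[0,0,0],[0,0,0],[0,0,0],[0,0,0]], "fingers": [1,1,1,1,1,1,1,1,1,1]}}

```text
time: 24.95
tool_pos: [637.7, 231.5, 68.0]
ee_rot: [3.137, -1.044, 1.575]
contact_force: [-3.5, -3.1, 6.0]
opening: 49.4
```

```bash
python3 lids.py;  python3 -c "
from plan import *
st()"
```

```text
scene lid top z 136.6 cen [513.4 334.4] slope [-0.03   0.009] 89
scene lid top z 137.0 cen [619.3 336.5] slope [ 0.008 -0.032] 104
scene lid top z 137.5 cen [642.1 222.1] slope [ 0.008 -0.015] 112
side lid top z 136.6 cen [636.9 222.2] slope [-0.009 -0.018] 239
side lid top z 136.1 cen [615.1 336.4] slope [ 0.008 -0.007] 365
side lid top z 136.2 cen [507.2 333.6] slope [-0.006 -0.015] 371
t 25.05 tcp [637.7 231.5  67.9] grasp [637.7 215.1  77.5] x [-0.002  0.503  0.864] z [ 0.001  0.864 -0.503] F [-3.1 -2.9  5.6] open 49.2 j [ 0.53  1.19 -0.88  1.64 -0.42  0.63  0.42]
```

Call:
{"method": "drive_tool", "body": {"offset": [[0,0,0],[0,0,0],[0,0,0],[0,0,0],[0,-15,9],[0,-35,20],[0,-60,35],[0,-86,50],[0,-110,70],[0,-140,90]], "twist": [[0,0,0],[0,0,0],[0,0,0],[0,0,0],[0,0,0],[0,0,0],[0,0,0],[0,0,0],[-0.12,0,0],[-0.25,0,0]], "fingers": [0.5,0.35,0.2,0.1,0,0,0,0,0,0]}}

```text
time: 26.05
tool_pos: [637.6, 88.2, 157.3]
ee_rot: [-3.141, -0.79, 1.567]
contact_force: [-0.4, 0.9, -0.2]
opening: 85.5
```

```bash
python3 lids.py; python3 look.py scene side; python3 -c "
from plan import *
st();to((484,-301,150),Rpick(1.95,np.radians(30)))"
```

```text
scene lid top z 136.8 cen [513.1 334. ] slope [-0.001 -0.004] 95
scene lid top z 137.2 cen [620.3 337.1] slope [ 0.011 -0.   ] 94
scene lid top z 137.2 cen [640.3 221.3] slope [ 0.011 -0.027] 99
side lid top z 136.2 cen [636.7 219.9] slope [ 0.005 -0.017] 239
side lid top z 136.1 cen [616.  336.2] slope [-0.002 -0.014] 373
side lid top z 136.1 cen [507.2 334.2] slope [ 0.005 -0.01 ] 367
t 26.15 tcp [640.6  88.7 163.3] grasp [640.4  75.2 176.7] x [-0.007  0.708  0.706] z [ 0.009  0.706 -0.708] F [ 0.6  1.4 -0.1] open 85.4 j [ 0.59  0.87 -0.74  1.61 -0.32  0.87  0.26]
scene
{'pix': [245.0, 185.0], 'top': 49.4, 'cen': [476.5, -162.6], 'L': 97.4, 'w': 50.7, 'yaw': 2.066}
{'pix': [199.0, 207.0], 'top': 49.2, 'cen': [486.4, -310.4], 'L': 99.7, 'w': 50.0, 'yaw': 1.952}
side
{'pix': [275.0, 177.0], 'top': 50.5, 'cen': [482.5, -309.4], 'L': 99.2, 'w': 50.2, 'yaw': 1.943}
{'pix': [275.0, 203.0], 'top': 50.2, 'cen': [472.9, -165.2], 'L': 100.6, 'w': 50.8, 'yaw': 2.042}
{'pix': [268.0, 243.0], 'top': 50.0, 'cen': [480.2, 9.1], 'L': 58.3, 'w': 49.0, 'yaw': 2.235}
{'pix': [189.0, 311.0], 'top': 50.5, 'cen': [627.0, 236.6], 'L': 61.7, 'w': 30.0, 'yaw': -2.473}
{'pix': [184.0, 366.0], 'top': 50.2, 'cen': [603.7, 351.2], 'L': 61.7, 'w': 30.7, 'yaw': -2.411}
{'pix': [239.0, 374.0], 'top': 50.3, 'cen': [506.0, 358.0], 'L': 6.1, 'w': 47.1, 'yaw': -1.462}
t 26.25 tcp [638.3  90.3 158.9] grasp [638.2  76.8 172.2] x [-0.003  0.703  0.711] z [ 0.003  0.711 -0.703] F [-0.6 -0.7  0.5] open 85.6 j [ 0.59  0.88 -0.74  1.61 -0.32  0.87  0.26]
t 26.25 off [-151. -400.  -25.] rv [-1.298 -0.245  0.32 ] TCP target [ 487.5 -309.8  133.5]
```

Call:
{"method": "drive_tool", "body": {"offset": [[-14,-35,0],[-28,-70,0],[-42,-105,0],[-56,-140,0],[-70,-175,0],[-84,-210,0],[-98,-245,0],[-112,-280,0],[-126,-315,0],[-140,-350,0]], "twist": [[-0.117,-0.022,0.029],[-0.234,-0.044,0.058],[-0.35,-0.066,0.086],[-0.467,-0.088,0.115],[-0.584,-0.11,0.144],[-0.7,-0.132,0.173],[-0.818,-0.154,0.202],[-0.934,-0.176,0.23],[-1.05,-0.198,0.259],[-1.168,-0.22,0.288]], "fingers": [0,0,0,0,0,0,0,0,0,0]}}

```text
time: 27.25
tool_pos: [496.5, -260.1, 156.6]
ee_rot: [3.12, 0.393, 1.907]
contact_force: [1.9, -1.5, -0.1]
opening: 85.6
```

```bash
python3 -c "
from plan import *
st();to((481,-300.5,150),Rpick(1.95,np.radians(30)))"
```

```text
t 27.25 tcp [ 496.5 -260.1  156.6] grasp [ 493.7 -253.4  174.2] x [-0.305  0.872 -0.383] z [ 0.146 -0.355 -0.923] F [ 1.9 -1.5 -0.1] open 85.6 j [ 0.25  0.43 -0.08  2.08  0.77  0.54 -0.13]
t 27.25 off [-12. -49. -23.] rv [-0.129 -0.028  0.034] TCP target [ 484.5 -309.3  133.5]
```

Call:
{"method": "drive_tool", "body": {"offset": [[-4,-16,-8],[-8,-32,-16],[-12,-49,-24],[-12,-49,-24],[-12,-49,-24],[-12,-49,-24],[-12,-49,-24],[-12,-49,-24],[-12,-49,-24],[-12,-49,-24]], "twist": [[-0.06,-0.013,0.016],[-0.12,-0.026,0.032],[-0.129,-0.028,0.034],[-0.129,-0.028,0.034],[-0.129,-0.028,0.034],[-0.129,-0.028,0.034],[-0.129,-0.028,0.034],[-0.129,-0.028,0.034],[-0.129,-0.028,0.034],[-0.129,-0.028,0.034]], "fingers": [0,0,0,0,0,0,0,0,0,0]}}

```text
time: 28.25
tool_pos: [485.9, -307.7, 133.2]
ee_rot: [3.139, 0.522, 1.949]
contact_force: [-0.0, -0.6, -0.7]
opening: 85.2
```

```bash
python3 look.py wrist; python3 -c "
from plan import *
to((481,-301,30),Rpick(1.95,np.radians(30)))"
```

```text
t 28.25 tcp [ 485.9 -307.7  133.2] grasp [ 482.3 -298.9  149.7] x [-0.32   0.806 -0.498] z [ 0.186 -0.462 -0.867] F [-0.  -0.6 -0.7] open 85.2 j [ 0.12  0.5   0.13  2.16  1.14  0.4  -0.45]
wrist
{'pix': [325.0, 3.0], 'top': 49.7, 'cen': [494.1, -209.8], 'L': 43.0, 'w': 5.1, 'yaw': -2.764}
{'pix': [244.0, 136.0], 'top': 49.7, 'cen': [484.2, -312.8], 'L': 100.8, 'w': 50.2, 'yaw': 1.966}
t 28.3 off [  -1.   -2. -120.] rv [-0.003  0.001  0.   ] TCP target [ 484.5 -309.8   13.5]
```

Call:
{"method": "drive_tool", "body": {"offset": [[0,0,-30],[-1,-1,-60],[-1,-2,-90],[-1,-2,-110],[-1,-2,-120],[-1,-2,-120],[-1,-2,-120],[-1,-2,-120],[-1,-2,-120],[-1,-2,-120]], "twist": [[0,0,0],[0,0,0],[0,0,0],[0,0,0],[0,0,0],[0,0,0],[0,0,0],[0,0,0],[0,0,0],[0,0,0]], "fingers": [0,0,0,0,0,0,0.6,1,1,1]}}

```text
time: 29.3
tool_pos: [485.2, -309.8, 14.2]
ee_rot: [3.138, 0.523, 1.948]
contact_force: [-2.4, 4.0, 10.3]
opening: 49.1
```

Call:
{"method": "drive_tool", "body": {"offset": [[0,0,0],[0,0,0],[0,0,10],[0,0,30],[0,0,60],[0,0,90],[0,0,120],[0,0,150],[0,0,170],[0,0,170]], "twist": [[0,0,0],[0,0,0],[0,0,0],[0,0,0],[0,0,0],[0,0,0],[0,0,0],[0,0,0],[0,0,0],[0,0,0]], "fingers": [1,1,1,1,1,1,1,1,1,1]}}

```text
time: 30.3
tool_pos: [485.8, -310.2, 186.5]
ee_rot: [3.133, 0.524, 1.945]
contact_force: [-1.0, -0.2, -3.7]
opening: 49.5
```

```bash
python3 -c "
from plan import *
st();to((540,210,117),Rplace(1.57,np.radians(30)))"; python3 look.py side
```

```text
t 30.3 tcp [ 485.8 -310.2  186.5] grasp [ 482.2 -301.4  203. ] x [-0.316  0.806 -0.5  ] z [ 0.191 -0.463 -0.866] F [-1.  -0.2 -3.7] open 49.5 j [ 0.1   0.39  0.16  2.13  0.9   0.46 -0.17]
t 30.3 off [ 54. 537. -79.] rv [ 1.55   0.302 -0.292] TCP target [540.  226.5 107.5]
t 30.3 tcp [ 485.8 -310.2  186.5] grasp [ 482.2 -301.4  203. ] x [-0.316  0.806 -0.5  ] z [ 0.191 -0.463 -0.866] F [-1.  -0.2 -3.7] open 49.5 j [ 0.1   0.39  0.16  2.13  0.9   0.46 -0.17]
side
{'pix': [275.0, 203.0], 'top': 50.3, 'cen': [473.1, -163.5], 'L': 101.0, 'w': 50.5, 'yaw': 2.069}
{'pix': [268.0, 243.0], 'top': 50.1, 'cen': [479.8, 9.0], 'L': 59.5, 'w': 49.3, 'yaw': 2.22}
{'pix': [189.0, 311.0], 'top': 50.4, 'cen': [626.9, 236.4], 'L': 61.8, 'w': 30.1, 'yaw': -2.467}
{'pix': [185.0, 366.0], 'top': 50.4, 'cen': [603.3, 350.7], 'L': 62.7, 'w': 31.5, 'yaw': -2.389}
{'pix': [239.0, 374.0], 'top': 50.2, 'cen': [506.1, 357.3], 'L': 6.5, 'w': 47.0, 'yaw': -1.457}
```

Call:
{"method": "drive_tool", "body": {"offset": [[4,40,0],[8,80,0],[13,120,0],[18,160,0],[23,200,0],[28,240,0],[33,280,0],[38,320,0],[43,360,0],[48,400,0]], "twist": [[0.124,0.024,-0.023],[0.248,0.048,-0.047],[0.372,0.072,-0.07],[0.496,0.097,-0.093],[0.62,0.121,-0.117],[0.744,0.145,-0.14],[0.868,0.169,-0.164],[0.992,0.193,-0.187],[1.116,0.217,-0.21],[1.24,0.242,-0.234]], "fingers": [1,1,1,1,1,1,1,1,1,1]}}

```text
time: 31.35
tool_pos: [532.7, 91.1, 181.6]
ee_rot: [3.08, -0.74, 1.681]
contact_force: [-0.4, 0.5, -4.1]
opening: 49.4
```

```bash
python3 -c "
from plan import *
st();to((543,210,117),Rplace(1.57,np.radians(30)))"
```

```text
t 31.35 tcp [532.7  91.1 181.6] grasp [532.9  78.2 195.6] x [-0.081  0.734  0.674] z [-0.013  0.676 -0.737] F [-0.4  0.5 -4.1] open 49.4 j [ 0.56  0.66 -0.61  1.88 -0.53  0.83  0.53]
t 31.35 off [ 10. 135. -74.] rv [ 0.304  0.055 -0.062] TCP target [543.  226.5 107.5]
```

Call:
{"method": "drive_tool", "body": {"offset": [[2,30,-5],[4,60,-15],[6,90,-30],[8,115,-45],[10,130,-60],[10,136,-75],[10,136,-75],[10,136,-75],[10,136,-75],[10,136,-75]], "twist": [[0.08,0.014,-0.016],[0.16,0.029,-0.033],[0.24,0.043,-0.049],[0.304,0.055,-0.062],[0.304,0.055,-0.062],[0.304,0.055,-0.062],[0.304,0.055,-0.062],[0.304,0.055,-0.062],[0.304,0.055,-0.062],[0.304,0.055,-0.062]], "fingers": [1,1,1,1,1,1,1,1,1,1]}}

```text
time: 32.35
tool_pos: [543.1, 225.7, 108.4]
ee_rot: [3.132, -1.043, 1.579]
contact_force: [0.2, -0.2, -2.1]
opening: 49.7
```

```bash
python3 lids.py;  python3 -c "
from plan import *
st()"
```

```text
scene lid top z 136.7 cen [513.4 334.6] slope [-0.014 -0.002] 95
scene lid top z 175.8 cen [547.1 216.8] slope [-0.007  0.008] 114
scene lid top z 136.5 cen [620.5 336.6] slope [ 0.003 -0.004] 109
scene lid top z 136.8 cen [639.8 221.8] slope [0.003 0.008] 117
side lid top z 175.4 cen [543.1 216. ] slope [ 0.004 -0.019] 257
side lid top z 136.2 cen [636.7 220.4] slope [-0.005 -0.012] 238
side lid top z 136.2 cen [615.2 336.2] slope [ 0.012 -0.01 ] 372
side lid top z 136.0 cen [507.1 333.7] slope [-0.005 -0.014] 369
t 32.45 tcp [543.  225.8 108.4] grasp [543.  209.4 118. ] x [-0.004  0.504  0.864] z [ 0.003  0.864 -0.504] F [ 0.6  0.  -3.1] open 49.2 j [ 0.55  1.   -0.8   1.91 -0.77  0.58  0.72]
```

Lower 39.

Call:
{"method": "drive_tool", "body": {"offset": [[0,0,-10],[0,0,-20],[0,0,-30],[0,0,-35],[0,0,-38],[0,0,-39],[0,0,-39],[0,0,-39],[0,0,-39],[0,0,-39]], "twist": [[0,0,0],[0,0,0],[0,0,0],[0,0,0],[0,0,0],[0,0,0],[0,0,0],[0,0,0],[0,0,0],[0,0,0]], "fingers": [1,1,1,1,1,1,1,1,1,1]}}

```text
time: 33.45
tool_pos: [542.7, 226.4, 69.3]
ee_rot: [3.133, -1.044, 1.579]
contact_force: [-2.6, 0.5, -0.4]
opening: 49.2
```

```bash
python3 lids.py;  python3 -c "
from plan import *
st()"
```

```text
scene lid top z 136.5 cen [513.3 335. ] slope [ 0.003 -0.003] 102
scene lid top z 137.5 cen [547.1 216.4] slope [-0.015  0.005] 96
scene lid top z 137.3 cen [621.  335.4] slope [ 0.009 -0.023] 96
scene lid top z 137.4 cen [640.2 221.5] slope [-0.003 -0.035] 106
side lid top z 136.0 cen [636.7 219.9] slope [-0.005 -0.017] 244
side lid top z 136.5 cen [542.1 216.8] slope [-0.013 -0.013] 239
side lid top z 136.0 cen [615.9 336.1] slope [ 0.008 -0.013] 369
side lid top z 136.1 cen [507.3 333.6] slope [-0.003 -0.011] 369
t 33.55 tcp [542.7 226.4  69.2] grasp [542.7 209.9  78.8] x [-0.004  0.503  0.864] z [ 0.002  0.864 -0.503] F [-1.6  0.6  0.8] open 49.2 j [ 0.55  1.08 -0.79  1.9  -0.76  0.55  0.77]
```

Call:
{"method": "drive_tool", "body": {"offset": [[0,0,0],[0,0,0],[0,0,0],[0,0,0],[0,-15,9],[0,-35,20],[0,-60,35],[0,-86,50],[0,-110,70],[0,-140,90]], "twist": [[0,0,0],[0,0,0],[0,0,0],[0,0,0],[0,0,0],[0,0,0],[0,0,0],[0,0,0],[-0.12,0,0],[-0.25,0,0]], "fingers": [0.5,0.35,0.2,0.1,0,0,0,0,0,0]}}

```text
time: 34.55
tool_pos: [542.6, 84.5, 159.1]
ee_rot: [3.139, -0.791, 1.572]
contact_force: [-0.0, 0.5, -0.2]
opening: 85.4
```

```bash
python3 lids.py; python3 look.py scene side; python3 -c "
from plan import *
st();to((469,-155,150),Rpick(2.06,np.radians(30)))"
```

```text
scene lid top z 136.8 cen [512.4 334.8] slope [ 0.01 -0.01] 92
scene lid top z 136.8 cen [545.5 215.8] slope [ 0.016 -0.019] 106
scene lid top z 136.7 cen [621.  337.4] slope [-0.006 -0.022] 104
scene lid top z 136.9 cen [641.8 221.7] slope [ 0.021 -0.024] 105
side lid top z 136.2 cen [636.6 220.3] slope [ 0.    -0.018] 241
side lid top z 136.0 cen [541.8 215.3] slope [ 0.005 -0.009] 242
side lid top z 136.0 cen [615.4 336.5] slope [ 0.006 -0.009] 372
side lid top z 136.0 cen [507.2 333.4] slope [ 0.004 -0.008] 373
t 34.65 tcp [545.3  84.5 163.7] grasp [545.2  71.  177.2] x [-0.009  0.707  0.707] z [ 0.009  0.707 -0.707] F [ 0.5  0.3 -1.8] open 85.7 j [ 0.58  0.71 -0.59  1.87 -0.58  0.81  0.53]
scene
{'pix': [297.0, 165.0], 'top': 49.9, 'cen': [483.1, 11.5], 'L': 58.7, 'w': 50.5, 'yaw': 2.209}
{'pix': [245.0, 185.0], 'top': 49.2, 'cen': [475.4, -162.1], 'L': 99.4, 'w': 51.0, 'yaw': 2.045}
side
{'pix': [278.0, 206.0], 'top': 50.2, 'cen': [470.9, -161.4], 'L': 95.0, 'w': 50.3, 'yaw': 2.059}
{'pix': [268.0, 243.0], 'top': 50.0, 'cen': [480.2, 9.1], 'L': 59.2, 'w': 49.9, 'yaw': 2.265}
{'pix': [189.0, 311.0], 'top': 50.7, 'cen': [626.4, 236.4], 'L': 62.4, 'w': 31.7, 'yaw': -2.456}
{'pix': [233.0, 315.0], 'top': 49.7, 'cen': [532.9, 234.4], 'L': 24.9, 'w': 55.7, 'yaw': 2.162}
{'pix': [185.0, 365.0], 'top': 50.4, 'cen': [603.9, 350.8], 'L': 61.8, 'w': 29.7, 'yaw': -2.405}
{'pix': [239.0, 374.0], 'top': 50.7, 'cen': [505.8, 358.1], 'L': 6.9, 'w': 47.0, 'yaw': -1.422}
t 34.75 tcp [543.2  86.2 160.2] grasp [543.1  72.7 173.5] x [-0.006  0.702  0.712] z [ 0.003  0.712 -0.702] F [-0.2 -0.3 -1. ] open 85.6 j [ 0.58  0.72 -0.59  1.87 -0.58  0.81  0.54]
t 34.75 off [ -70. -250.  -27.] rv [-1.289 -0.317  0.41 ] TCP target [ 473.5 -163.4  133.5]
```

Call:
{"method": "drive_tool", "body": {"offset": [[-7,-23,0],[-13,-46,0],[-19,-69,0],[-26,-92,0],[-32,-115,0],[-39,-138,0],[-45,-160,0],[-51,-182,0],[-57,-205,-10],[-64,-228,-20]], "twist": [[-0.117,-0.029,0.037],[-0.234,-0.058,0.075],[-0.352,-0.086,0.112],[-0.469,-0.115,0.149],[-0.586,-0.144,0.186],[-0.703,-0.173,0.224],[-0.82,-0.202,0.261],[-0.937,-0.23,0.298],[-1.055,-0.259,0.335],[-1.172,-0.288,0.373]], "fingers": [0,0,0,0,0,0,0,0,0,0]}}

```text
time: 35.75
tool_pos: [478.9, -139.4, 139.0]
ee_rot: [3.112, 0.391, 2.003]
contact_force: [0.4, -0.7, -1.2]
opening: 85.6
```

```bash
python3 -c "
from plan import *
st();to((469,-155,130),Rpick(2.06,np.radians(30)))"
```

```text
t 35.75 tcp [ 478.9 -139.4  139. ] grasp [ 475.4 -133.1  156.5] x [-0.387  0.839 -0.381] z [ 0.186 -0.334 -0.924] F [ 0.4 -0.7 -1.2] open 85.6 j [-0.21  0.41  0.18  2.23  0.73  0.43 -0.27]
t 35.75 off [ -5. -24. -25.] rv [-0.13  -0.035  0.044] TCP target [ 473.5 -163.4  113.5]
```

Call:
{"method": "drive_tool", "body": {"offset": [[-2,-8,-8],[-4,-16,-16],[-5,-24,-25],[-5,-24,-25],[-5,-24,-25],[-5,-24,-25],[-5,-24,-25],[-5,-24,-25],[-5,-24,-25],[-5,-24,-25]], "twist": [[-0.06,-0.016,0.02],[-0.12,-0.032,0.04],[-0.13,-0.035,0.044],[-0.13,-0.035,0.044],[-0.13,-0.035,0.044],[-0.13,-0.035,0.044],[-0.13,-0.035,0.044],[-0.13,-0.035,0.044],[-0.13,-0.035,0.044],[-0.13,-0.035,0.044]], "fingers": [0,0,0,0,0,0,0,0,0,0]}}

```text
time: 36.75
tool_pos: [474.8, -163.3, 115.2]
ee_rot: [3.139, 0.521, 2.056]
contact_force: [0.4, 0.0, 0.1]
opening: 85.3
```

```bash
python3 look.py wrist; python3 -c "
from plan import *
to((468,-155,30),Rpick(2.06,np.radians(30)))"
```

```text
t 36.75 tcp [ 474.8 -163.3  115.2] grasp [ 470.3 -154.9  131.7] x [-0.404  0.767 -0.498] z [ 0.235 -0.439 -0.867] F [0.4 0.  0.1] open 85.3 j [-0.45  0.53  0.45  2.32  1.13  0.28 -0.68]
wrist
{'pix': [246.0, 140.0], 'top': 49.7, 'cen': [469.7, -156.8], 'L': 82.2, 'w': 50.2, 'yaw': 2.062}
t 36.8 off [  -2.   -0. -102.] rv [-0.003  0.001  0.003] TCP target [ 472.5 -163.4   13.5]
```

Call:
{"method": "drive_tool", "body": {"offset": [[0,-1,-20],[0,-1,-40],[0,-2,-60],[-1,-2,-80],[-1,-2,-90],[-1,-2,-95],[-1,-2,-102],[-1,-2,-102],[-1,-2,-102],[-1,-2,-102]], "twist": [[0,0,0],[0,0,0],[0,0,0],[0,0,0],[0,0,0],[0,0,0],[0,0,0],[0,0,0],[0,0,0],[0,0,0]], "fingers": [0,0,0,0,0,0,0,0,0,0]}}

```text
time: 37.8
tool_pos: [474.0, -165.2, 13.5]
ee_rot: [3.139, 0.522, 2.056]
contact_force: [0.6, 0.4, 0.6]
opening: 85.4
```

```bash
python3 -c "
from plan import *
st()"
```

```text
t 37.8 tcp [ 474.  -165.2   13.5] grasp [ 469.5 -156.8   30. ] x [-0.404  0.767 -0.499] z [ 0.235 -0.44  -0.867] F [0.6 0.4 0.6] open 85.4 j [-0.28  0.76  0.23  2.33  1.93  0.35 -1.55]
```

Good. Grasp and lift.

Call:
{"method": "drive_tool", "body": {"offset": [[0,0,0],[0,0,0],[0,0,0],[0,0,0],[0,0,0],[0,0,0],[0,0,10],[0,0,25],[0,0,45],[0,0,65]], "twist": [[0,0,0],[0,0,0],[0,0,0],[0,0,0],[0,0,0],[0,0,0],[0,0,0],[0,0,0],[0,0,0],[0,0,0]], "fingers": [0.6,1,1,1,1,1,1,1,1,1]}}

```text
time: 38.8
tool_pos: [473.5, -165.1, 76.5]
ee_rot: [3.139, 0.521, 2.056]
contact_force: [-0.5, -0.5, -3.4]
opening: 49.5
```

Call:
{"method": "drive_tool", "body": {"offset": [[0,0,15],[4,4,30],[8,8,50],[12,12,70],[16,16,90],[20,20,105],[20,20,105],[20,20,105],[20,20,105],[20,20,105]], "twist": [[0,0,0],[0,0,0],[0,0,0],[0,0,0],[0,0,0],[0,0,0],[0,0,0],[0,0,0],[0,0,0],[0,0,0]], "fingers": [1,1,1,1,1,1,1,1,1,1]}}

```text
time: 39.8
tool_pos: [492.9, -145.6, 180.1]
ee_rot: [-3.141, 0.521, 2.057]
contact_force: [-0.6, 1.0, -2.9]
opening: 49.7
```

```bash
python3 -c "
from plan import *
st()
for G in [(443,212,117),(543,100,200),(500,80,200)]:to(G,Rplace(1.57,np.radians(30)))"
```

```text
t 39.8 tcp [ 492.9 -145.6  180.1] grasp [ 488.5 -137.3  196.5] x [-0.405  0.766 -0.498] z [ 0.232 -0.441 -0.867] F [-0.6  1.  -2.9] open 49.7 j [-0.38  0.37  0.29  2.22  0.84  0.52 -0.36]
t 39.8 off [-50. 374. -73.] rv [ 1.535  0.38  -0.383] TCP target [443.  228.5 107.5]
t 39.8 off [ 50. 262.  10.] rv [ 1.535  0.38  -0.383] TCP target [543.  116.5 190.5]
t 39.8 off [  7. 242.  10.] rv [ 1.535  0.38  -0.383] TCP target [500.   96.5 190.5]
```

Call:
{"method": "drive_tool", "body": {"offset": [[1,24,5],[2,48,10],[2,72,10],[3,96,10],[4,120,10],[4,144,10],[5,168,10],[6,192,10],[6,216,10],[7,240,10]], "twist": [[0.123,0.03,-0.031],[0.246,0.061,-0.061],[0.368,0.091,-0.092],[0.491,0.122,-0.123],[0.614,0.152,-0.153],[0.737,0.182,-0.184],[0.86,0.213,-0.214],[0.982,0.243,-0.245],[1.105,0.274,-0.276],[1.228,0.304,-0.306]], "fingers": [1,1,1,1,1,1,1,1,1,1]}}

```text
time: 40.8
tool_pos: [500.7, 94.6, 190.5]
ee_rot: [3.058, -0.739, 1.71]
contact_force: [-0.2, 0.1, -5.4]
opening: 49.3
```

```bash
python3 -c "
from plan import *
st()
for G in [(443,212,117),(460,150,150)]:to(G,Rplace(1.57,np.radians(30)))"
```

```text
t 40.8 tcp [500.7  94.6 190.5] grasp [500.9  81.8 204.5] x [-0.102  0.732  0.674] z [-0.01   0.677 -0.736] F [-0.2  0.1 -5.4] open 49.3 j [ 0.43  0.56 -0.4   1.97 -0.72  0.87  0.72]
t 40.8 off [-58. 134. -83.] rv [ 0.303  0.074 -0.073] TCP target [443.  228.5 107.5]
t 40.8 off [-41.  72. -50.] rv [ 0.303  0.074 -0.073] TCP target [460.  166.5 140.5]
```

Call:
{"method": "drive_tool", "body": {"offset": [[-9,15,-5],[-18,30,-15],[-27,45,-25],[-36,60,-35],[-45,80,-45],[-52,100,-55],[-57,120,-70],[-57,134,-78],[-57,134,-84],[-57,134,-84]], "twist": [[0.06,0.015,-0.015],[0.12,0.03,-0.03],[0.18,0.045,-0.045],[0.24,0.06,-0.06],[0.303,0.074,-0.073],[0.303,0.074,-0.073],[0.303,0.074,-0.073],[0.303,0.074,-0.073],[0.303,0.074,-0.073],[0.303,0.074,-0.073]], "fingers": [1,1,1,1,1,1,1,1,1,1]}}

```text
time: 41.8
tool_pos: [443.2, 228.0, 105.6]
ee_rot: [3.141, -1.042, 1.572]
contact_force: [-0.1, -0.2, -3.7]
opening: 49.3
```

```bash
python3 lids.py;  python3 -c "
from plan import *
st()"
```

```text
scene lid top z 176.8 cen [446.7 216.3] slope [-0.024 -0.017] 98
scene lid top z 137.3 cen [513.  333.9] slope [ 0.033 -0.006] 87
scene lid top z 136.9 cen [545.5 216.5] slope [0.022 0.019] 99
scene lid top z 137.2 cen [620.1 335.7] slope [ 0.017 -0.013] 98
scene lid top z 137.4 cen [641.6 220.3] slope [-0.003  0.003] 110
side lid top z 176.4 cen [442.2 217.5] slope [ 0.001 -0.024] 263
side lid top z 136.1 cen [636.4 221. ] slope [ 0.    -0.008] 242
side lid top z 136.2 cen [541.7 215.3] slope [ 0.002 -0.002] 236
side lid top z 136.1 cen [615.6 336. ] slope [ 0.013 -0.007] 370
side lid top z 136.0 cen [507.3 333.7] slope [ 0.003 -0.011] 371
t 41.9 tcp [443.7 227.8 106.6] grasp [443.7 211.3 116.1] x [-0.001  0.504  0.863] z [ 0.     0.863 -0.504] F [ 0.3  0.1 -2.9] open 49.6 j [ 0.51  0.9  -0.68  2.16 -1.17  0.57  1.15]
```

Call:
{"method": "drive_tool", "body": {"offset": [[0,0,-10],[0,0,-20],[0,0,-30],[0,0,-35],[0,0,-38],[0,0,-40],[0,0,-40],[0,0,-40],[0,0,-40],[0,0,-40]], "twist": [[0,0,0],[0,0,0],[0,0,0],[0,0,0],[0,0,0],[0,0,0],[0,0,0],[0,0,0],[0,0,0],[0,0,0]], "fingers": [1,1,1,1,1,1,1,1,1,1]}}

```text
time: 42.9
tool_pos: [443.6, 228.5, 67.1]
ee_rot: [3.137, -1.043, 1.576]
contact_force: [0.6, 0.0, -3.5]
opening: 49.1
```

```bash
python3 lids.py;  python3 -c "
from plan import *
st()"
```

```text
scene lid top z 138.0 cen [447.1 217.1] slope [ 0.014 -0.012] 91
scene lid top z 137.0 cen [512.2 332.8] slope [ 0.008 -0.023] 89
scene lid top z 137.0 cen [545.6 216. ] slope [-0.006 -0.008] 105
scene lid top z 136.9 cen [620.9 335.7] slope [ 0.004 -0.01 ] 101
scene lid top z 137.4 cen [639.7 221.5] slope [-0.007 -0.013] 101
side lid top z 136.1 cen [636.7 219.7] slope [ 0.001 -0.017] 240
side lid top z 136.1 cen [541.6 214.5] slope [ 0.006 -0.001] 241
side lid top z 137.4 cen [443.2 218.1] slope [-0.007 -0.01 ] 242
side lid top z 136.1 cen [615.5 335.8] slope [ 0.001 -0.013] 369
side lid top z 136.0 cen [507.2 334.2] slope [ 0.015 -0.003] 368
t 43.0 tcp [443.6 228.5  67. ] grasp [443.6 212.1  76.6] x [-0.003  0.504  0.864] z [ 0.     0.864 -0.504] F [-0.4 -1.3 -3.3] open 49.2 j [ 0.52  1.   -0.69  2.15 -1.18  0.52  1.23]
```

Call:
{"method": "drive_tool", "body": {"offset": [[0,0,-1],[0,0,-2],[0,0,-2],[0,0,-2],[0,0,-2],[0,0,-2],[0,-15,7],[0,-35,18],[0,-60,33],[0,-86,48]], "twist": [[0,0,0],[0,0,0],[0,0,0],[0,0,0],[0,0,0],[0,0,0],[0,0,0],[0,0,0],[0,0,0],[0,0,0]], "fingers": [1,1,0.5,0.35,0.2,0.1,0,0,0,0]}}

```text
time: 44.0
tool_pos: [443.1, 141.9, 115.5]
ee_rot: [3.139, -1.043, 1.575]
contact_force: [-0.2, -0.2, -0.6]
opening: 85.5
```

```bash
python3 lids.py; python3 look.py scene side
```

```text
scene lid top z 137.1 cen [448.1 216.8] slope [0.002 0.002] 90
scene lid top z 138.0 cen [513.5 334.8] slope [ 0.003 -0.019] 76
scene lid top z 136.5 cen [545.3 216.1] slope [-0.003 -0.007] 102
scene lid top z 137.3 cen [621.  336.3] slope [-0.005  0.007] 91
scene lid top z 137.0 cen [640.1 220.7] slope [0.004 0.012] 111
side lid top z 136.2 cen [636.8 220.5] slope [ 0.009 -0.027] 245
side lid top z 136.3 cen [541.7 215.4] slope [ 0.005 -0.007] 240
side lid top z 136.1 cen [442.2 217.4] slope [ 0.    -0.011] 250
side lid top z 136.1 cen [615.5 336.1] slope [-0.001 -0.005] 368
side lid top z 136.2 cen [507.3 333.7] slope [0.007 0.004] 366
t 44.1 tcp [444.7 139.7 115.6] grasp [444.6 123.3 125.2] x [-0.002  0.506  0.863] z [ 0.004  0.863 -0.506] F [ 0.5  1.3 -0.6] open 85.3 j [ 0.6   0.85 -0.55  2.12 -0.99  0.76  1.09]
scene
{'pix': [297.0, 164.0], 'top': 49.3, 'cen': [482.8, 10.8], 'L': 58.6, 'w': 49.7, 'yaw': 2.245}
side
{'pix': [271.0, 243.0], 'top': 50.3, 'cen': [478.6, 11.6], 'L': 54.7, 'w': 50.1, 'yaw': 2.283}
{'pix': [189.0, 311.0], 'top': 50.7, 'cen': [626.3, 236.1], 'L': 62.5, 'w': 31.2, 'yaw': -2.438}
{'pix': [232.0, 314.0], 'top': 49.9, 'cen': [532.4, 234.4], 'L': 56.3, 'w': 25.9, 'yaw': 0.609}
{'pix': [278.0, 321.0], 'top': 50.1, 'cen': [442.2, 241.7], 'L': 3.5, 'w': 45.1, 'yaw': 1.559}
{'pix': [185.0, 366.0], 'top': 50.6, 'cen': [603.5, 350.4], 'L': 62.7, 'w': 30.0, 'yaw': -2.384}
{'pix': [239.0, 374.0], 'top': 50.4, 'cen': [506.0, 357.6], 'L': 6.7, 'w': 47.1, 'yaw': -1.437}
```

```bash
python3 - <<'E'
from plan import *
for n in ['scene','side']:
    im,d,W=cap(n,n+'_k.png'); z=W[...,2]
    m=(W[...,0]>400)&(W[...,0]<600)&(W[...,1]>-530)&(W[...,1]<-380)
    A=W[m&(z>24)&(z<36)&(W[...,1]>-500)]; print(n,len(A),cv2.minAreaRect(A[:,:2].astype(np.float32)))
    Kp=W[m&(z>84)&(W[...,1]>-490)]; print('knob',len(Kp),np.median(Kp,0).round(1),Kp.min(0).round(1),Kp.max(0).round(1))
    ke=W[(z>225)&(z<245)&(W[...,0]>380)&(W[...,0]<620)&(W[...,1]<-480)]; 
    if len(ke): print('kettle top',((ke.min(0)+ke.max(0))/2).round(1),(ke.max(0)-ke.min(0)).round(1))
    # rod
    for lo in range(35,100,10):
        r=W[m&(z>lo)&(z<lo+10)&(W[...,1]>-480)]
        if len(r): print(lo,np.median(r,0).round(1),len(r))
R=Ro.from_euler('xyz',[np.pi,0,0.6]).as_matrix()
to((400,-437,250),R)
b=cv2.imread('pics/scene_k.png')[170:300,20:220];cv2.imwrite('pics/k.png',cv2.resize(b,None,fx=3,fy=3))
E
```

```text
scene 638 ((491.6958923339844, -458.3585510253906), (83.19105529785156, 73.66940307617188), 89.47704315185547)
knob 63 [ 462.9 -445.9  103. ] [ 450.7 -455.7   84.9] [ 470.4 -435.9  109.6]
kettle top [ 489.5 -610.8  233.3] [155.  155.7  16.6]
35 [ 491.1 -445.8   38.7] 16
45 [ 486.2 -447.3   48.8] 19
55 [ 480.5 -446.4   59.1] 16
65 [ 475.3 -446.6   70.4] 16
75 [ 470.4 -446.7   79.6] 15
85 [ 467.4 -445.7   88.9] 12
95 [ 464.1 -446.5  101.7] 30
side 23 ((546.5825805664062, -468.5147705078125), (55.49820327758789, 93.06349182128906), 59.91874313354492)
  return _methods._mean(a, axis=axis, dtype=dtype,
  ret = um.true_divide(
Traceback (most recent call last):
ValueError: zero-size array to reduction operation minimum which has no identity
```

```bash
python3 - <<'E'
from plan import *
st()
for y in [0,0.4,0.8]:
  R=Ro.from_euler('xyz',[np.pi,0,y]).as_matrix()
  to((400,-446,229),R)
E
```

```text
t 44.3 tcp [443.2 143.4 114.8] grasp [443.2 127.  124.4] x [-0.003  0.503  0.864] z [-0.001  0.864 -0.503] F [0.2 0.2 0.5] open 85.6 j [ 0.6   0.85 -0.56  2.13 -1.    0.75  1.09]
t 44.3 off [ -43. -589.   95.] rv [-0.813  0.813 -1.416] TCP target [ 400. -446.  210.]
t 44.3 off [ -43. -589.   95.] rv [-0.917  0.609 -1.061] TCP target [ 400. -446.  210.]
t 44.3 off [ -43. -589.   95.] rv [-0.99   0.402 -0.701] TCP target [ 400. -446.  210.]
```

Call:
{"method": "drive_tool", "body": {"offset": [[4,-25,20],[8,-50,45],[12,-75,70],[16,-105,90],[20,-135,95],[24,-165,95],[28,-195,95],[32,-225,95],[36,-255,95],[40,-285,95]], "twist": [[-0.104,0,0],[-0.209,0,0],[-0.313,0,0],[-0.418,0,0],[-0.522,0,0],[-0.627,0,0],[-0.731,0,0],[-0.836,0,0],[-0.94,0,0],[-1.045,0,0]], "fingers": [0,0,0,0,0,0,0,0.3,0.6,1]}}

```text
time: 45.3
tool_pos: [483.9, -142.5, 209.6]
ee_rot: [-3.141, 0.005, 1.575]
contact_force: [-0.5, -0.2, -1.0]
opening: 44.0
```

```bash
python3 - <<'E'
from plan import *
st()
for y in [0]:
  R=Ro.from_euler('xyz',[np.pi,0,y]).as_matrix()
  to((400,-446,229),R)
E
```

```text
t 45.3 tcp [ 483.9 -142.5  209.6] grasp [ 483.9 -142.4  228.6] x [-0.004  1.    -0.005] z [-0.    -0.005 -1.   ] F [-0.5 -0.2 -1. ] open 44.0 j [ 0.17  0.36 -0.01  1.94  0.01  0.85  0.16]
t 45.3 off [ -84. -303.    0.] rv [ 0.004 -0.004 -1.575] TCP target [ 400. -446.  210.]
```

Call:
{"method": "drive_tool", "body": {"offset": [[-8,-30,0],[-16,-60,0],[-24,-90,0],[-32,-120,0],[-40,-150,0],[-50,-180,0],[-60,-210,0],[-68,-240,0],[-76,-270,0],[-84,-303,0]], "twist": [[0,0,-0.13],[0,0,-0.26],[0,0,-0.39],[0,0,-0.52],[0,0,-0.65],[0,0,-0.78],[0,0,-0.92],[0,0,-1.06],[0,0,-1.2],[0,0,-1.34]], "fingers": [1,1,1,1,1,1,1,1,1,1]}}

```text
time: 46.3
tool_pos: [400.0, -445.2, 208.8]
ee_rot: [-3.14, 0.002, 0.23]
contact_force: [0.6, 0.3, -0.7]
opening: 0.1
```

```bash
python3 - <<'E'
from plan import *
st()
R=Ro.from_euler('xyz',[np.pi,0,0]).as_matrix()
to((400,-446,86+19),R)
im,d,W=cap('side','side_k2.png'); z=W[...,2]
cap('wrist','wrist_k2.png')
a=cv2.imread('pics/side_k2.png')[60:220,200:360];b=cv2.imread('pics/wrist_k2.png')
cv2.imwrite('pics/k2.png',np.hstack([cv2.resize(a,(384,384)),b[:,:400]]))
E
```

```text
t 46.3 tcp [ 400.  -445.2  208.8] grasp [ 400.  -445.2  227.8] x [ 0.974  0.228 -0.002] z [-0.003  0.001 -1.   ] F [ 0.6  0.3 -0.7] open 0.1 j [ 0.48  0.53  0.38  1.71 -0.23  0.95 -0.4 ]
t 46.3 off [   0.   -1. -123.] rv [-0.001 -0.003 -0.23 ] TCP target [ 400. -446.   86.]
```

View pics/k2.png

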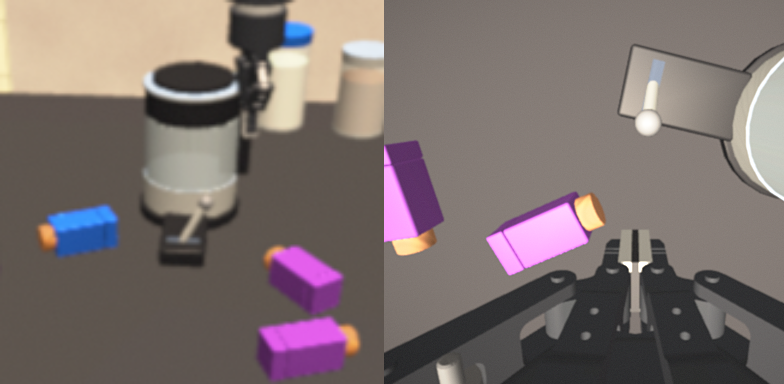

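```bash
python3 - <<'E'
from plan import *
im,d,W=cap('scene'); z=W[...,2]
m=(z>12)&(W[...,0]>280)&(W[...,0]<420)&(W[...,1]>-460)&(W[...,1]<-320)&(z<70)
P=W[m];print(len(P),P.min(0).round(),P.max(0).round())
im,d,W=cap('wrist'); z=W[...,2]
m=(z>12)&(z<70)&(W[...,0]>280)&(W[...,0]<430)&(W[...,1]>-460)&(W[...,1]<-320)
P=W[m];print(len(P),P.min(0).round(),P.max(0).round())
k=(z>80)&(z<125)&(abs(W[...,1]+446)<40)&(W[...,0]>430)&(W[...,0]<500)
P=W[k];print('knob',P.min(0),P.max(0),np.median(P,0))
E
```

```text
692 [ 281. -427.   12.] [ 366. -320.   53.]
4859 [ 280. -428.   12.] [ 365. -320.   52.]
knob [ 445.35343869 -458.25275034   80.11253572] [ 471.30326364 -437.01155467  109.36903309] [ 457.16441083 -447.3256744   104.77213568]
```

Call:
{"method": "drive_tool", "body": {"offset": [[0,0,-25],[0,-1,-50],[0,-1,-75],[0,-1,-100],[0,-1,-122],[0,-1,-122],[5,-1,-122],[10,-1,-122],[15,-1,-122],[20,-1,-122]], "twist": [[0,0,-0.1],[0,0,-0.2],[0,0,-0.23],[0,0,-0.23],[0,0,-0.23],[0,0,-0.23],[0,0,-0.23],[0,0,-0.23],[0,0,-0.23],[0,0,-0.23]], "fingers": [1,1,1,1,1,1,1,1,1,1]}}

```text
time: 47.5
tool_pos: [420.5, -446.5, 88.7]
ee_rot: [3.141, 0.001, 0.004]
contact_force: [0.0, -0.6, 0.6]
opening: -0.1
```

Call:
{"method": "drive_tool", "body": {"offset": [[6,0,0],[12,0,0],[18,0,0],[24,0,0],[30,0,0],[36,0,0],[42,0,0],[48,0,0],[54,0,0],[60,0,0]], "twist": [[0,0,0],[0,0,0],[0,0,0],[0,0,0],[0,0,0],[0,0,0],[0,0,0],[0,0,0],[0,0,0],[0,0,0]], "fingers": [1,1,1,1,1,1,1,1,1,1]}}

```text
time: 48.5
tool_pos: [480.0, -446.5, 87.9]
ee_rot: [-3.142, 0.002, 0.003]
contact_force: [-4.1, -0.5, 1.1]
opening: 0.3
```

```bash
python3 -c "
from plan import *
st()"
```

```text
t 48.5 tcp [ 480.  -446.5   87.9] grasp [ 480.  -446.5  106.9] x [ 1.     0.003 -0.002] z [-0.002  0.    -1.   ] F [-4.1 -0.5  1.1] open 0.3 j [ 0.43  0.77  0.37  1.63 -0.36  0.8  -0.62]
```

Lever is moving (Fx −4 N). Continue towards the stop.

Call:
{"method": "drive_tool", "body": {"offset": [[4,0,0],[8,0,0],[12,0,0],[15,0,0],[18,0,0],[20,0,0],[22,0,0],[24,0,0],[24,0,0],[24,0,0]], "twist": [[0,0,0],[0,0,0],[0,0,0],[0,0,0],[0,0,0],[0,0,0],[0,0,0],[0,0,0],[0,0,0],[0,0,0]], "fingers": [1,1,1,1,1,1,1,1,1,1]}}

```text
time: 49.5
tool_pos: [500.1, -446.1, 86.9]
ee_rot: [-3.139, 0.008, 0.002]
contact_force: [-20.9, 3.2, 0.9]
opening: 0.2
```

```bash
python3 -c "
from plan import *
st()
im,d,W=cap('wrist','wrist_k3.png'); cap('scene','scene_k3.png')
b=cv2.imread('pics/scene_k3.png')[170:300,60:220];cv2.imwrite('pics/k3.png',np.hstack([cv2.resize(b,(473,384)),cv2.imread('pics/wrist_k3.png')[:,200:]]))
z=W[...,2];m=(W[...,0]>450)&(W[...,0]<560)&(abs(W[...,1]+446)<30)
Kp=W[m&(z>84)&(z<120)]; print(Kp.min(0),Kp.max(0))"
```

```text
t 49.5 tcp [ 500.1 -446.1   86.9] grasp [ 500.3 -446.2  105.9] x [ 1.     0.002 -0.008] z [-0.008  0.003 -1.   ] F [-20.9   3.2   0.9] open 0.2 j [ 0.41  0.8   0.37  1.58 -0.36  0.83 -0.65]
[ 506.93739348 -459.31303209   91.55033004] [ 533.20527475 -431.75172693  119.97309844]
```

View pics/k3.png

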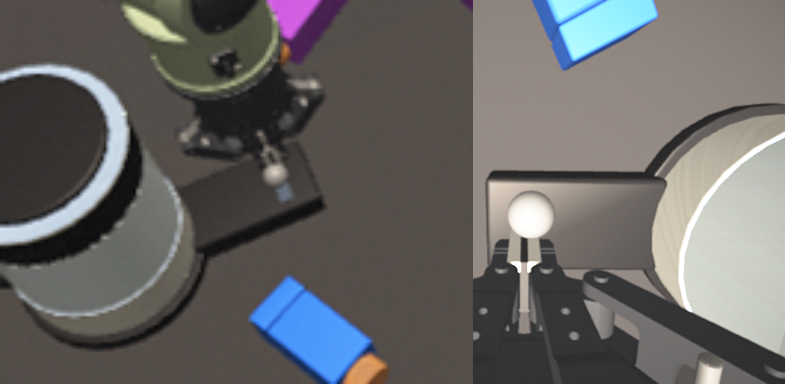

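Call:
{"method": "drive_tool", "body": {"offset": [[-8,0,0],[-16,0,0],[-24,0,0],[-34,0,0],[-46,0,0],[-60,0,0],[-75,0,0],[-90,0,10],[-105,0,40],[-110,0,80]], "twist": [[0,0,0],[0,0,0],[0,0,0],[0,0,0],[0,0,0],[0,0,0],[0,0,0],[0,0,0],[0,0,0],[0,0,0]], "fingers": [1,1,1,1,1,1,1,1,1,1]}}

```text
time: 50.6
tool_pos: [390.6, -446.3, 168.5]
ee_rot: [-3.14, 0.004, 0.001]
contact_force: [1.5, -0.4, 0.6]
opening: 0.2
```

Call:
{"method": "drive_tool", "body": {"offset": [[0,10,20],[0,20,40],[0,20,60],[0,20,60],[0,20,60],[0,20,60],[0,20,60],[0,20,60],[0,20,60],[0,20,60]], "twist": [[0,0,0],[0,0,0],[0,0,0],[0,0,0],[0,0,0],[0,0,0],[0,0,0],[0,0,0],[0,0,0],[0,0,0]], "fingers": [1,1,1,1,1,1,1,1,1,1]}}

```text
time: 51.6
tool_pos: [393.4, -426.5, 227.7]
ee_rot: [-3.141, 0.002, 0.003]
contact_force: [0.2, -0.3, -0.8]
opening: 0.0
```

```bash
python3 lids.py; python3 -c "
from plan import *
from seg import segment
st()
im,d,W=cap('scene','scene_end.png');segment(im,W)
im,d,W=cap('wrist','wrist_end.png');z=W[...,2]
m=(W[...,0]>430)&(W[...,0]<560)&(abs(W[...,1]+446)<30)
Kp=W[m&(z>84)&(z<120)]; print(np.median(Kp,0))"
```

```text
scene lid top z 136.9 cen [447.  217.3] slope [ 0.002 -0.006] 89
scene lid top z 136.7 cen [513.6 333.8] slope [-0.018 -0.04 ] 89
scene lid top z 137.0 cen [545.1 216.3] slope [ 0.029 -0.027] 103
scene lid top z 137.1 cen [620.6 336.6] slope [0.001 0.01 ] 102
scene lid top z 137.1 cen [639.9 220.1] slope [0.019 0.   ] 112
side lid top z 136.2 cen [636.4 220.6] slope [ 0.008 -0.011] 239
side lid top z 136.0 cen [541.8 214.6] slope [ 0.021 -0.003] 242
side lid top z 136.3 cen [442.2 216.8] slope [ 0.014 -0.02 ] 246
side lid top z 136.2 cen [615.9 336.1] slope [ 0.004 -0.001] 368
side lid top z 136.2 cen [507.2 333.2] slope [ 0.004 -0.014] 370
t 51.7 tcp [ 393.5 -426.5  227.8] grasp [ 393.5 -426.5  246.8] x [ 1.     0.003 -0.002] z [-0.002  0.    -1.   ] F [-0.5  0.2  0.1] open 0.0 j [ 0.4   0.49  0.45  1.74 -0.25  0.97 -0.61]
{'pix': [297.0, 165.0], 'top': 49.5, 'cen': [482.5, 11.0], 'L': 60.3, 'w': 49.6, 'yaw': 2.258}
[ 456.2374047  -447.03019939  104.91914837]
```

View pics/scene_end.png

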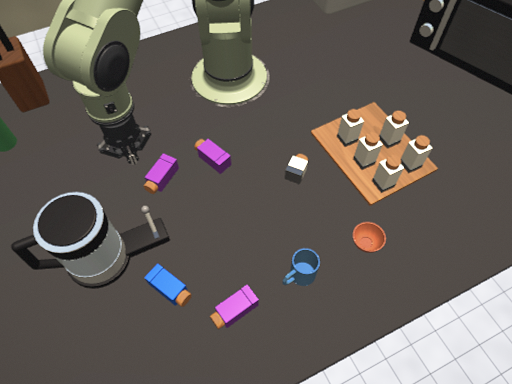

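```bash
python3 -c "
from h import *
print(arm.sign_off())"
```

```text
the job is handed in; nothing more can be done
None
```

I stood all five tall white canisters upright on the board, lid up, then swung the kettle's lever over to its stop and let it spring back. The job is handed in, at about 52 s on the robot's clock.

- **Canisters:** the last pictures show five level lids, all 136 to 137 mm high, in two rows on the board. An upright canister there should come to 135 mm, and the cameras read about 1 mm high.
- **Kettle lever:** the push was blocked with about 21 N on the tool, well above the 4.2 N the spring gives at its stop. Afterwards the knob was back at its starting place, measured to about 1 mm.
- **Knob at the stop:** the wrist camera put the knob centre at about x = 522 mm, against 526 mm worked out from the hinge. I relied on the force reading, since the hinge position was only an estimate from the pictures.
- **Left alone:** the short canister measured within about 2 mm of its start. The mug, bowl and coloured look-alikes were checked only by eye in the last picture, and look unmoved.

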